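# Make up two dish holders for the microscope

### The arm

A 6-joint arm with a two-finger parallel gripper is mounted at the origin on the work surface. World frame = base frame: x ahead of the robot, y to its left, z up, the work surface at z = 0. Lengths are in m, angles in rad, forces in N, time in s.
With the tool pointing down it reaches from about 0.25 to 0.725 m from the base axis. Payload 4 kg.
Tool frame: the origin (TCP) lies at the very end of the fingers, on their centre line; the grasp point (between the pads) lies 19 mm behind it; z points along the fingers, y is the direction in which the jaws open and shut (so a half turn about z gives the same grasp; the last joint's range is limited). The gripper opens to 85 mm and grips with 20 to 120 N. Pads are 22 mm wide; open, the fingers measure 114 mm over their backs; the gripper's body (76 mm by 85 mm) begins 54 mm behind the grasp point. The pads swing forward as they close: fully open they stand 13 mm farther back than shut.
Start: joints at [-1.173, 0.241, 0.005, 1.335, 0, 1.571], TCP at [0.194, -0.461, 0.231] pointing down, gripper open.
Joint ranges: [-2.72, 2.72], [-1.05, 1.87], [-1.09, 1.28], [-1.99, 2.15], [-1.42, 1.44], [-3.14, 3.14]. Speed limits (rad/s): [2.79, 2.79, 3.14, 3.14, 3.14, 3.14].

### API

Orientations are given as a unit quaternion [x, y, z, w].
In Python, from workcell import bot gives the robot as it stands.
- The arm moves only by the shell command python3 -m crank 'ROWS'. ROWS is JSON, a list that holds one entry, the list of rows, each a list of 5 numbers: the shift along the tool's x, y, z in mm, then the turn about the tool's z in degrees, then the closure in counts, from 0 (fully open) to 255 (shut). In form: [[[tx, ty, tz, turn, grip], ...]]. A call has 1 to 12 rows; each row shifts and turns the pose as measured when the row begins, along the tool's axes as they then stand; what a row does not reach is not made up. A row lasts 1/8 s, in which the tool goes at most 62.5 mm and 10.7 degrees, less where a joint would pass 70% of its speed; a pose out of reach is approached as far as the arm can. A call is refused whole if a number of a shift passes 62.5 or a number of a turn 10.7, either way. A call with a gripper value outside its range is refused whole. The fingers move at their own pace and stop on an object; the grip force is fixed at half the most. Time passes only in rows, so rows that do not move let the fingers close. It gives the time, the measured TCP pose, the force and the opening at its end, in the units of the state.
- bot.get_obs(): the state, without advancing time (a new reading comes with each control period).
- bot.camera(name): name is "scene" or "top" or "wrist"; returns a dict with "img" (384x512x3 uint8, blue, green, red), "depth" (384x512 float32, m along the optical axis (not along the pixel's ray), 0 where there is no reading), "fx", "fy", "cx", "cy" (pixels), "R" (3x3) and "t" (3): a world point X has camera coordinates R X + t; the wrist camera has in their place "T_tool_cam" (4x4, takes a point from camera to tool coordinates, whose origin is the TCP and whose axes are the flange's). Camera axes: x right, y down, z forward; pixel columns grow to the right and rows downward; lengths in m; the calibration is good to about 2 mm. A picture is of the moment at which its call begins: read the wrist's pose just before it.
- bot.job_done(): hands the job in, once; it reports no verdict.
The state is a dict: "clock": time; "joint_pos": joint angles; "joint_vel": joint speeds; "tau": joint torques, N m; "eef_pos": TCP position; "tool_rot": TCP orientation; "ft_force": force on the tool from outside, world axes, zero at the start; "ft_torque": the same for the moment, N m; "grip_width": finger opening in m.
Only numpy, scipy, OpenCV 4.12 (cv2) and the standard library are available. Lean on these libraries where they do the work, as an engineer would, in place of code of your own. Each camera call takes 0.05 s, during which the arm holds its last target.

### The job

Make up the two dish holders for the microscope: in the green holder seat the green adapter ring, in that ring the amber dish, and over the amber dish the black light cover; in the blue holder seat the blue adapter ring with the white dish in it. Everything must be fully home and level, and the dishes must stay upright all along. Leave the tube rack, the slide box and the dropper bottle standing where they are.

Things in the scene. Friction and masses are not known exactly. Their poses are not given: they have to be found in the camera images.
- holder_green: Green dish holder: a green square block, 100 x 100 x 24 mm, fixed to the bench, with a round pocket in the middle of its top, 54 mm across and 14 mm deep. Origin: centre of its underside; z up; x and y along its sides.
- holder_blue: Blue dish holder: a blue square block, 100 x 100 x 24 mm, fixed to the bench, with a round pocket in the middle of its top, 54 mm across and 14 mm deep. Origin: centre of its underside; z up; x and y along its sides.
- ring_green: Green round stepped ring, 20 mm high, on its narrow end: spigot 48 mm across, 8 mm high, under a flange 66 mm across, 12 mm high. Its hole is 46 mm wide in the flange (12 mm deep, seats a dish), 32 mm below. The spigot drops into a holder's pocket; the flange rests on the holder's top (ring underside then 16 mm above holder underside). About 90 g; grasp across the flange, any yaw. Origin: centre of underside; z up.
- ring_blue: Blue round stepped ring, 20 mm high, on its narrow end: spigot 48 mm across, 8 mm high, under a flange 66 mm across, 12 mm high. Its hole is 46 mm wide in the flange (12 mm deep, seats a dish), 32 mm below. The spigot drops into a holder's pocket; the flange rests on the holder's top (ring underside then 16 mm above holder underside). About 90 g; grasp across the flange, any yaw. Origin: centre of underside; z up.
- dish_amber: Amber (orange-brown) closed culture dish, an upright round drum 40 mm across and 26 mm high with a thin dark line around it. It drops into the 46 mm seat of an adapter ring and rests on the ledge 8 mm above the ring's underside; its upper 14 mm then stand above the flange. Any yaw. About 60 g. Origin: centre of its underside; z up.
- dish_white: White closed culture dish, an upright round drum 40 mm across and 26 mm high with a thin dark line around it. It drops into the 46 mm seat of an adapter ring and rests on the ledge 8 mm above the ring's underside; its upper 14 mm then stand above the flange. Any yaw. About 60 g. Origin: centre of its underside; z up.
- cover: Black light cover: an upside-down cup 52 mm across and 13 mm high, mouth down (inside 46 mm across, 9 mm deep), with an upright aluminium knob 18 mm across, 16 mm high, in the middle of its top (29 mm in all). It fits over a dish and rests on the dish's top, its lower rim then 17 mm above the dish's underside. About 50 g. Origin: centre of the lower rim's plane; z up.
- tube_rack: Bystander, to be left alone: grey rack with three capped tubes, 40 x 120 x 58 mm, loose, standing on the bench. Origin: centre of its underside; long side along y; z up.
- slide_box: Bystander, to be left alone: small cardboard slide box, 80 x 32 x 30 mm, loose. Origin: centre of its underside; long side along x; z up.
- dropper: Bystander, to be left alone: small red bottle with a white cap, 32 mm across and 54 mm high, loose. Origin: centre of its underside; z up.
Things that resemble listed ones, but are neither listed nor needed, are in the scene too. Leave any pink or yellow look-alike of the ring_green alone.

How it is judged:
At the end, for the whole second after the job is handed in: Green ring in the green holder, amber dish in the green ring, cover on the amber dish; blue ring in the blue holder, white dish in the blue ring. Each is centred on the thing below it to 6 mm, at its seated height to 2.5 mm, upright to 0.08 rad and at rest (under 20 mm/s) (horizontal distance between ring_green and holder_green below 0.006 m and z of ring_green in the frame of holder_green between 0.0135 and 0.0185 m and angle between each of ring_green, dish_amber, cover, ring_blue, dish_white's own z axis and vertical below 0.08 rad and horizontal distance between dish_amber and ring_green below 0.006 m and z of dish_amber in the frame of ring_green between 0.0055 and 0.0105 m and horizontal distance between cover and dish_amber below 0.006 m and z of cover in the frame of dish_amber between 0.0145 and 0.0195 m and horizontal distance between ring_blue and holder_blue below 0.006 m and z of ring_blue in the frame of holder_blue between 0.0135 and 0.0185 m and horizontal distance between dish_white and ring_blue below 0.006 m and z of dish_white in the frame of ring_blue between 0.0055 and 0.0105 m and linear speed of each of ring_green, ring_blue, dish_amber, dish_white, cover below 0.02 m/s); the robot touches nothing.
It fails at once if the tube rack was knocked over or pushed more than 25 mm (distance of tube_rack from where it was at the start of the episode above 0.025 m or angle between tube_rack's own z axis and vertical above 0.5 rad).
It fails at once if the slide box was knocked over or pushed more than 25 mm (distance of slide_box from where it was at the start of the episode above 0.025 m or angle between slide_box's own z axis and vertical above 0.5 rad).
It fails at once if the dropper bottle was knocked over or pushed more than 25 mm (distance of dropper from where it was at the start of the episode above 0.025 m or angle between dropper's own z axis and vertical above 0.5 rad).
It fails at once if the amber dish was tipped by more than 40 degrees (angle between dish_amber's own z axis and vertical above 0.7 rad).
It fails at once if the white dish was tipped by more than 40 degrees (angle between dish_white's own z axis and vertical above 0.7 rad).
It also fails if it takes over 128 s, if anything falls off the work surface, if the arm or the gripper's body presses on something with over 40 N, if the wrist force passes 120 N, or if a joint passes its speed limit or range.

## Working session

There is one attempt and no reset: what is moved stays moved. The work goes in short steps, Python scripts to look and compute and a shell command to move; the robot and the scene stay as the last step left them, time stands still between calls to the robot, and variables do not carry over. Pictures are saved under pics/ and viewed, and the job is handed in when it is done.

```bash
ls; mkdir -p pics
python3 - <<'E'
from workcell import bot
import cv2
o=bot.get_obs()
print({k:o[k] for k in('clock','eef_pos','tool_rot','ft_force','grip_width')})
import pickle
d={}
for n in('scene','top','wrist'):
    c=bot.camera(n); d[n]=c; cv2.imwrite(f'pics/a_{n}.png',c['img'])
    print(n,c['fx'],c['cx'],c['cy'],c.get('R'),c.get('t'),c.get('T_tool_cam'))
pickle.dump((o,d),open('a.pkl','wb'))
E
```

```text
pics
{'clock': 0.0, 'eef_pos': array([ 0.19345431, -0.46035447,  0.23041166]), 'tool_rot': array([ 9.80279440e-01,  1.97613484e-01, -2.15272754e-04, -1.04081428e-03]), 'ft_force': array([ 0.03899901, -1.37485066, -0.30682932]), 'grip_width': 0.08528591379866174}
scene 347.5534471795528 255.79224526082862 193.79590103887853 [[-0.50339118  0.86402721 -0.00736864]
 [ 0.5965268   0.34134787 -0.72638654]
 [-0.62510247 -0.37005217 -0.6872469 ]] [ 0.35153455 -0.31027613  1.43485465] None
top 416.336558587888 248.2041737697285 196.25186572196452 [[-0.0229824  -0.99971185 -0.00693017]
 [-0.99582566  0.02350446 -0.08819753]
 [ 0.08833501  0.00487425 -0.9960789 ]] [-0.0238772   0.59943253  1.27830358] None
wrist 307.14253986334825 256.06171316738414 191.31924015327655 None None [[-2.78143229e-04 -9.44767726e-01 -3.27740549e-01  8.50006164e-02]
 [ 9.99999929e-01 -1.78898138e-04 -3.32964666e-04 -1.36991979e-03]
 [ 2.55942096e-04 -3.27740618e-01  9.44767708e-01 -1.42674462e-01]
 [ 0.00000000e+00  0.00000000e+00  0.00000000e+00  1.00000000e+00]]
```

View pics/a_top.png

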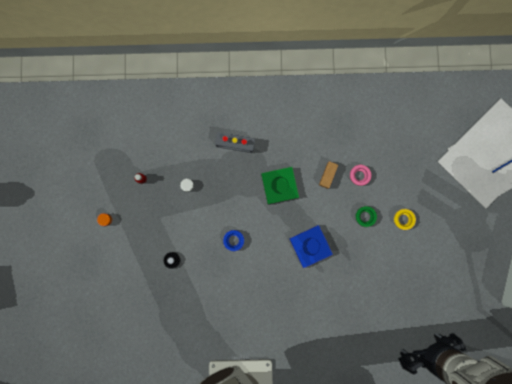

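View pics/a_scene.png

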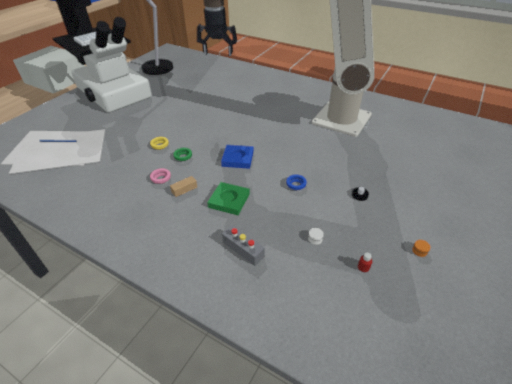

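View pics/a_wrist.png

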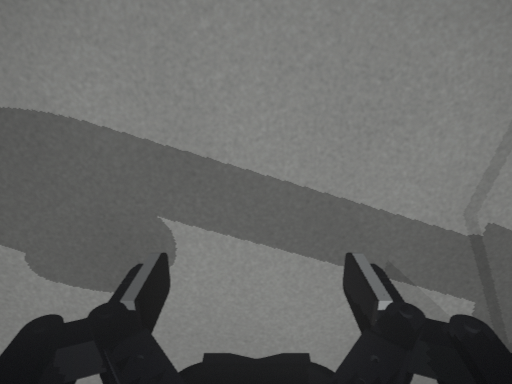

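Top view: green ring (367,216), with look-alikes in pink (361,175) and yellow (405,219). The blue ring is at (233,240), holders green (281,186) and blue (312,246). Amber dish (104,220), white dish (187,185); the dropper (140,178) also has a white cap. The cover is at (172,260), slide box (329,175), rack (238,139). Next I measure them.

```bash
cat > h.py <<'E'
import numpy as np, cv2, pickle
from scipy.spatial.transform import Rotation as Ro
def ray(c,uv,z):
    d=np.array([(uv[0]-c['cx'])/c['fx'],(uv[1]-c['cy'])/c['fy'],1.])
    if 'T_wc' in c: T=c['T_wc']; o=T[:3,3]; w=T[:3,:3]@d
    else: o=-c['R'].T@c['t']; w=c['R'].T@d
    return o+w*(z-o[2])/w[2]
def wristpose(c,o):
    T=np.eye(4);T[:3,:3]=Ro.from_quat(o['tool_rot']).as_matrix();T[:3,3]=o['eef_pos'];c['T_wc']=T@c['T_tool_cam'];return c
def depthpts(c,m):
    v,u=np.nonzero(m);d=c['depth'][v,u];k=d>0;v,u,d=v[k],u[k],d[k]
    P=np.stack([(u-c['cx'])/c['fx']*d,(v-c['cy'])/c['fy']*d,d],1)
    if 'T_wc' in c: return P@c['T_wc'][:3,:3].T+c['T_wc'][:3,3]
    return (P-c['t'])@c['R']
HS={'green':((45,120,40),(80,255,255)),'blue':((105,150,40),(130,255,255)),'orange':((5,170,120),(18,255,255)),'white':((0,0,190),(180,60,255)),'black':((0,0,0),(180,255,28)),'pink':((150,80,120),(178,255,255)),'yellow':((22,120,120),(35,255,255))}
def blobs(img,col,amin=40):
    m=cv2.inRange(cv2.cvtColor(img,cv2.COLOR_BGR2HSV),*map(np.array,HS[col]))
    n,l,s,ce=cv2.connectedComponentsWithStats(m)
    return [(s[i],ce[i],l==i) for i in range(1,n) if s[i,4]>=amin]
E
python3 - <<'E'
from h import *
o,d=pickle.load(open('a.pkl','rb'))
for n in('top','scene'):
  c=d[n]
  for col in HS:
    for s,ce,m in blobs(c['img'],col):
        if s[4]>4000: continue
        P=depthpts(c,m)
        bc=(s[0]+s[2]/2-.5,s[1]+s[3]/2-.5)
        print(n,col,s[4],ce.round(1),'bbox',s[2:4],'z95 %.3f'%np.percentile(P[:,2],95) if len(P) else '', ray(c,bc,.02)[:2].round(4), 'ptrange',P[:,:2].min(0).round(3) if len(P) else'',P[:,:2].max(0).round(3)if len(P) else'')
t=d['top']['img']
big=np.hstack([cv2.resize(t[y-25:y+25,x-25:x+25],(250,250),interpolation=cv2.INTER_CUBIC) for x,y in((367,216),(233,240),(281,186))])
big2=np.hstack([cv2.resize(t[y-25:y+25,x-25:x+25],(250,250),interpolation=cv2.INTER_CUBIC) for x,y in((104,220),(187,185),(172,260))])
cv2.imwrite('pics/crop.png',np.vstack([big,big2]))
E
```

```text
top green 1019 [279.7 185. ] bbox [38 37] z95 0.028 [ 0.6326 -0.1373] ptrange [ 0.576 -0.194] [ 0.693 -0.08 ]
top green 266 [366.4 216. ] bbox [21 21] z95 0.024 [ 0.5285 -0.405 ] ptrange [ 0.497 -0.437] [ 0.561 -0.373]
top blue 1062 [310.7 246.1] bbox [42 41] z95 0.028 [ 0.4393 -0.2281] ptrange [ 0.378 -0.29 ] [ 0.501 -0.164]
top blue 259 [233.1 240.1] bbox [21 21] z95 0.024 [0.4634 0.0128] ptrange [ 0.432 -0.019] [0.495 0.045]
top orange 121 [103.4 219.2] bbox [12 12] z95 0.031 [0.5367 0.4183] ptrange [0.519 0.397] [0.555 0.441]
top white 82 [185.9 184.5] bbox [11 10] z95 0.030 [0.6412 0.1579] ptrange [0.626 0.141] [0.655 0.173]
top black 127 [172.1 259.7] bbox [16 15] z95 0.018 [0.4059 0.2053] ptrange [0.384 0.183] [0.427 0.231]
top black 983 [430.2 354.6] bbox [63 46] z95 0.423 [ 0.0979 -0.5785] ptrange [ 0.158 -0.524] [ 0.232 -0.39 ]
top black 136 [502.  379.4] bbox [25 10] z95 0.637 [ 0.0291 -0.7822] ptrange [ 0.229 -0.463] [ 0.245 -0.426]
top pink 288 [360.5 174.7] bbox [22 21] z95 0.024 [ 0.6583 -0.3938] ptrange [ 0.626 -0.434] [ 0.694 -0.361]
top yellow 304 [404.9 218.9] bbox
[... 1560 characters left out ...]
1.5578] ptrange [ 0.368 -0.881] [ 0.411 -0.806]
scene black 47 [73.2 47.6] bbox [11 12] z95 0.225 [ 0.0554 -1.5726] ptrange [ 0.344 -1.107] [ 0.42  -0.997]
scene black 63 [82.9 54.7] bbox [13 13] z95 0.224 [ 0.1076 -1.4189] ptrange [ 0.286 -1.188] [ 0.412 -0.966]
scene black 142 [156.8  69.6] bbox [28 13] z95 0.023 [ 0.0316 -0.9704] ptrange [-0.017 -1.045] [ 0.086 -0.918]
scene black 88 [359.6 195. ] bbox [15 11] z95 0.015 [0.4232 0.2138] ptrange [0.391 0.189] [0.434 0.233]
scene pink 164 [159.9 175.7] bbox [19 13] z95 0.022 [ 0.6661 -0.3845] ptrange [ 0.632 -0.424] [ 0.693 -0.359]
scene yellow 155 [158.9 142.6] bbox [18 12] z95 0.022 [ 0.5231 -0.5186] ptrange [ 0.483 -0.557] [ 0.549 -0.49 ]
```

View pics/crop.png

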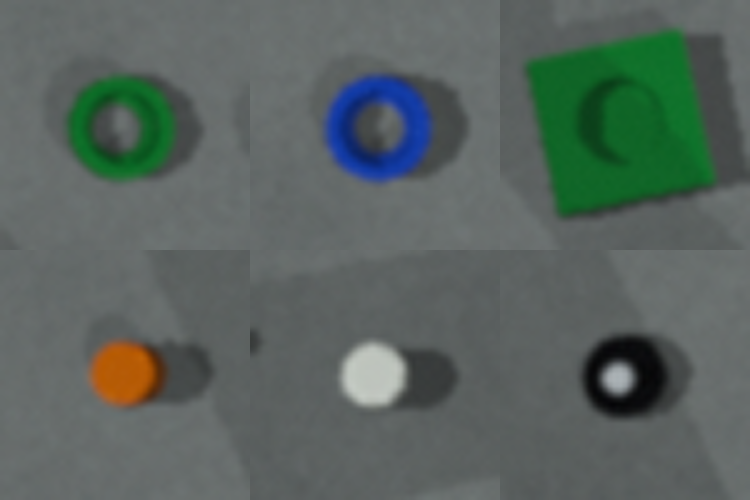

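The crops show the plain green and blue rings, the amber and white dishes and the knobbed cover. All match the descriptions in size and height, and the pink and yellow rings are clearly different. Next I check the fingertip geometry in the wrist depth, then move toward the green ring.

```bash
python3 - <<'E'
from h import *
o,d=pickle.load(open('a.pkl','rb'))
c=d['wrist'];D=c['depth'];m=(D>0)&(D<.22)
v,u=np.nonzero(m);z=D[v,u];P=np.stack([(u-c['cx'])/c['fx']*z,(v-c['cy'])/c['fy']*z,z],1)
T=c['T_tool_cam'];P=P@T[:3,:3].T+T[:3,3]
for s in(-1,1):
    Q=P[(P[:,1]*s>.03)&(abs(P[:,0])<.03)]; print(s,len(Q),'zmax',np.sort(Q[:,2])[-30:][::6].round(4)); q=Q[Q[:,2]>Q[:,2].max()-.01]; print(q.min(0).round(3),q.max(0).round(3))
R=Ro.from_quat(o['tool_rot']).as_matrix();print(R.round(3))
print('to ring, tool axes',R.T@(np.array([.530,-.404,.16])-o['eef_pos'])*1000)
E
python3 -m crank '[[[0,0,0,10.5,0],[0,0,0,10.5,0],[0,0,0,2,0],[0,0,0,0,0]]]'
```

```text
-1 12112 zmax [-0.0146 -0.0142 -0.0141 -0.0138 -0.0135]
[-0.011 -0.057 -0.023] [ 0.012 -0.043 -0.013]
1 11589 zmax [-0.0144 -0.0143 -0.0141 -0.0138 -0.0133]
[-0.011  0.041 -0.023] [ 0.012  0.054 -0.013]
[[ 0.922  0.387 -0.001]
 [ 0.387 -0.922  0.002]
 [-0.    -0.002 -1.   ]]
to ring, tool axes [332.09505886  78.58544348  70.24122006]
clock: 0.65
eef_pos: [0.1931, -0.4595, 0.229]
tool_rot: [1.0, -0.008, -0.001, -0.002]
ft_force: [0.0, 0.2, 0.6]
grip_width: 0.0854
```

```bash
python3 -m crank '[[[57,-9,-2,0,0],[57,-9,0,0,0],[57,-9,0,0,0],[57,-9,0,0,0],[57,-9,20,0,0],[52,-9,30,0,0],[0,0,0,0,0],[0,0,0,0,0]]]'
cat > look.py <<'E'
import sys
from h import *
from workcell import bot
o=bot.get_obs();c=wristpose(bot.camera('wrist'),o)
pickle.dump((o,c),open('w.pkl','wb'))
cv2.imwrite('pics/%s.png'%sys.argv[1],c['img'])
R=Ro.from_quat(o['tool_rot']).as_matrix()
print('clk',o['clock'],'tcp',o['eef_pos'].round(4),'tilt',R[:,2].round(4),'yaw',np.degrees(np.arctan2(R[1,0],R[0,0])).round(2),'F',o['ft_force'].round(1),'w',o['grip_width'].round(4))
for a in sys.argv[2:]:
    col,zt=a.split(':');zt=float(zt)
    for s,ce,m in blobs(c['img'],col,150):
        cn,_=cv2.findContours(m.astype(np.uint8),cv2.RETR_EXTERNAL,cv2.CHAIN_APPROX_NONE)
        cn=max(cn,key=cv2.contourArea)
        P=depthpts(c,m)
        hull=cv2.convexHull(cn)[:,0].astype(float)
        W=np.array([ray(c,p,zt)[:2] for p in cn[:,0]])
        (x,y),r=cv2.minEnclosingCircle(W.astype(np.float32))
        # depth: points at top height
        top=P[abs(P[:,2]-zt)<.004] if len(P) else P
        t=''
        if len(top)>20:
            (tx,ty),tr=cv2.minEnclosingCircle(top[:,:2].astype(np.float32)); t=(round(tx,4),round(ty,4),round(tr,4),len(top))
            d=R.T@np.array([x-o['eef_pos'][0],y-o['eef_pos'][1],0])*1000
            print(col,s[4],ce.round(0),'zmed %.4f'%np.median(P[:,2]),'ray circ',round(x,4),round(y,4),'r',round(r,4),'depth circ',t,'tool dxy mm',d[:2].round(1))
E
python3 look.py b1 green:.02
```

```text
clock: 1.65
eef_pos: [0.5395, -0.4103, 0.1757]
tool_rot: [1.0, -0.007, -0.003, -0.002]
ft_force: [0.0, -0.1, 0.8]
grip_width: 0.0852Traceback (most recent call last):
  File "look.py", line 8, in <module>
    print('clk',o['clock'],'tcp',o['eef_pos'].round(4),'tilt',R[:,2].round(4),'yaw',np.degrees(np.arctan2(R[1,0],R[0,0])).round(2),'F',o['ft_force'].round(1),'w',o['grip_width'].round(4))
                                                                                                                                                                  ^^^^^^^^^^^^^^^^^^^^^
AttributeError: 'float' object has no attribute 'round'
```

View pics/b1.png

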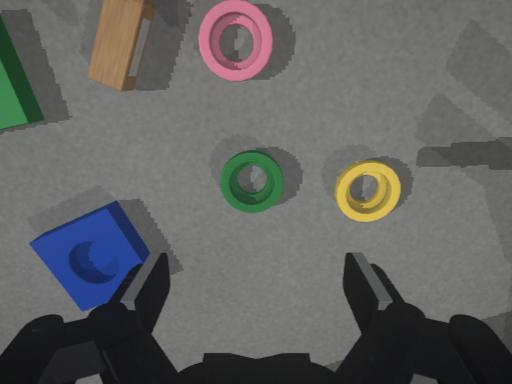

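Wrist view: the green ring is at (252,182) between the fingers, blue holder (93,255), pink (236,40) and yellow (367,190) well clear.

```bash
sed -i "s/,o\['grip_width'\].round(4)/,round(o['grip_width'],4)/" look.py; python3 look.py b1 green:.02 blue:.024
```

```text
clk 1.7 tcp [ 0.5391 -0.4101  0.1753] tilt [-0.0057  0.0059 -1.    ] yaw -0.87 F [-0.5  1.3 -0.7] w 0.0851
green 2489 [14. 87.] zmed 0.0204 ray circ 0.6341 -0.1759 r 0.0491 depth circ (0.6249, -0.1755, 0.037, 866) tool dxy mm [  91.4 -235.6]
green 2218 [252. 181.] zmed 0.0195 ray circ 0.5293 -0.403 r 0.0327 depth circ (0.5289, -0.4029, 0.0326, 1531) tool dxy mm [-9.9 -7. ]
blue 7267 [ 92. 254.] zmed 0.0237 ray circ 0.4435 -0.2316 r 0.0756 depth circ (0.4399, -0.2265, 0.0703, 5000) tool dxy mm [ -98.3 -177. ]
```

```bash
python3 -m crank '[[[-5,-3.5,30,0.9,0],[-5,-3.5,50,0,0],[0,0,40,0,0],[0,0,0,0,0],[0,0,0,0,0]]]'; python3 look.py b2 green:.02
```

```text
clock: 2.38
eef_pos: [0.5262, -0.4101, 0.0658]
tool_rot: [1.0, -0.021, 0.004, 0.003]
ft_force: [0.2, -0.5, 1.1]
grip_width: 0.0854
clk 2.375 tcp [ 0.5262 -0.4101  0.0658] tilt [ 0.0084 -0.0061 -0.9999] yaw -2.36 F [ 0.2 -0.5  1.1] w 0.0854
green 5361 [247. 213.] zmed 0.0195 ray circ 0.5297 -0.403 r 0.0334 depth circ (0.5287, -0.4032, 0.0327, 3589) tool dxy mm [ 3.2 -7.2]
```

View pics/b2.png

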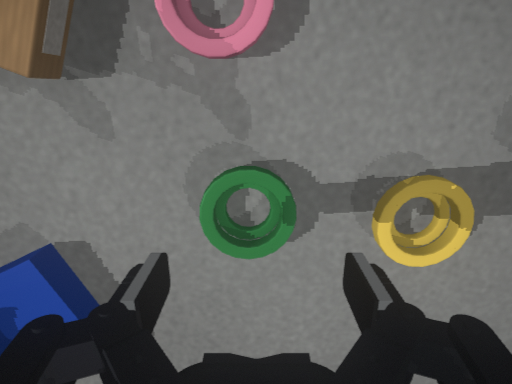

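```bash
python3 -m crank '[[[3,-7,0,-2.4,0],[0,0,0,0,0],[0,0,0,0,0]]]'; python3 look.py b3 green:.02
```

```text
clock: 2.8
eef_pos: [0.5319, -0.4044, 0.0708]
tool_rot: [1.0, 0.002, 0.007, 0.005]
ft_force: [0.2, 0.5, -1.5]
grip_width: 0.0854
clk 2.8 tcp [ 0.5319 -0.4044  0.0708] tilt [ 0.0146 -0.0108 -0.9998] yaw 0.22 F [ 0.2  0.5 -1.5] w 0.0854
green 5027 [256. 218.] zmed 0.0194 ray circ 0.5298 -0.4032 r 0.0332 depth circ (0.5285, -0.4033, 0.0328, 3370) tool dxy mm [-2.1 -1.2]
```

```bash
for i in 1 2 3; do python3 -m crank '[[[0,0,0,0,0]]]'|grep -E 'eef|tool'; done
```

```text
eef_pos: [0.5321, -0.4043, 0.0708]
tool_rot: [1.0, 0.002, 0.007, 0.005]
eef_pos: [0.5321, -0.4043, 0.0708]
tool_rot: [1.0, 0.002, 0.007, 0.005]
eef_pos: [0.532, -0.4043, 0.0705]
tool_rot: [1.0, 0.002, 0.007, 0.005]
```

```bash
python3 -m crank '[[[-2,-2,15,0,0],[-1,0,15,0,0],[0,0,15,0,0],[0,0,10,0,0],[0,0,0,0,0]]]'; python3 look.py b4 green:.02
```

```text
clock: 3.85
eef_pos: [0.528, -0.4017, 0.0091]
tool_rot: [1.0, 0.002, 0.005, 0.004]
ft_force: [0.8, -0.4, 0.9]
grip_width: 0.0854
clk 3.85 tcp [ 0.528  -0.4017  0.0091] tilt [ 0.0108 -0.0079 -0.9999] yaw 0.22 F [ 0.8 -0.4  0.9] w 0.0854
green 9796 [262. 259.] zmed 0.0194 ray circ 0.5303 -0.403 r 0.0339 depth circ (0.5287, -0.4031, 0.0328, 6450) tool dxy mm [2.2 1.3]
```

View pics/b4.png

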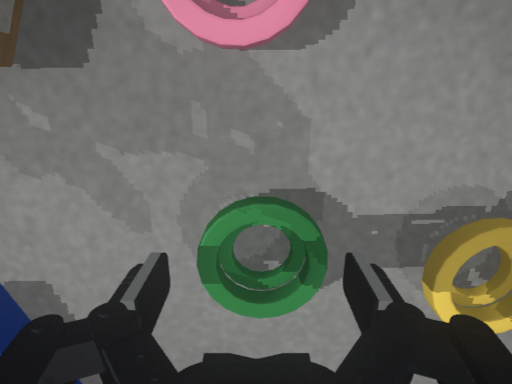

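```bash
python3 -m crank '[[[1,1.4,5,0,0],[0,0,4,0,0],[0,0,0,0,0]]]'; python3 -m crank '[[[0,0,0,0,120],[0,0,0,0,255],[0,0,0,0,255],[0,0,0,0,255],[0,0,0,0,255]]]'; python3 look.py b5 green:.02
```

```text
clock: 4.28
eef_pos: [0.5306, -0.4044, 0.0016]
tool_rot: [1.0, 0.002, 0.007, 0.005]
ft_force: [-0.2, 0.4, 0.1]
grip_width: 0.0855
clock: 4.9
eef_pos: [0.5313, -0.4049, 0.003]
tool_rot: [1.0, 0.002, 0.008, 0.006]
ft_force: [-0.3, -0.2, 0.5]
grip_width: 0.0637
clk 4.9 tcp [ 0.5313 -0.4049  0.003 ] tilt [ 0.0158 -0.0117 -0.9998] yaw 0.22 F [-0.3 -0.2  0.5] w 0.0637
green 10477 [256. 270.] zmed 0.0194 ray circ 0.531 -0.4033 r 0.0341 depth circ (0.529, -0.4032, 0.0329, 6934) tool dxy mm [-0.3 -1.6]
```

View pics/b5.png

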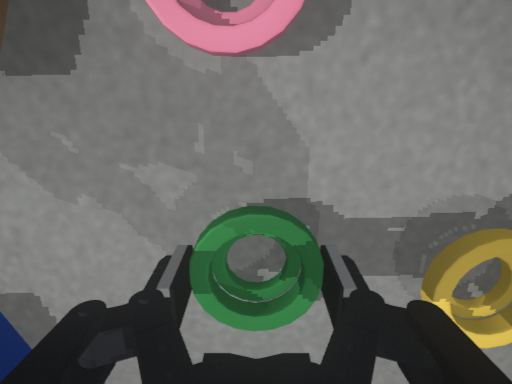

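```bash
python3 -m crank '[[[0,0,0,0,255],[0,0,0,0,255]]]'
python3 - <<'E'
from h import *
o,c=pickle.load(open('w.pkl','rb'))
D=c['depth'];m=(D>0)&(D<.22)
P=depthpts(c,m)
for s in(-1,1):
    Q=P[((P[:,1]+.4045)*s>.033)&(abs(P[:,0]-.531)<.025)&(abs(P[:,1]+.4045)<.07)]
    q=Q[Q[:,2]<Q[:,2].min()+.012];print(s,np.sort(Q[:,2])[:60:10].round(4),q.min(0).round(4),q.max(0).round(4))
E
```

```text
clock: 5.2
eef_pos: [0.5313, -0.4049, 0.003]
tool_rot: [1.0, 0.002, 0.008, 0.006]
ft_force: [0.5, -0.2, 0.8]
grip_width: 0.0638
-1 [-0.0021 -0.0016 -0.0014 -0.0013 -0.0013 -0.0012] [ 0.506  -0.4745 -0.0021] [ 0.556  -0.4375  0.0029]
1 [-0.0021 -0.0015 -0.0013 -0.0012 -0.0012 -0.0011] [ 0.506  -0.3715 -0.0021] [ 0.556  -0.3345  0.0081]
```

```bash
python3 -m crank '[[[0,0,-10,0,255],[0,0,-20,0,255],[0,0,-30,0,255],[0,0,0,0,255],[0,0,0,0,255]]]'; python3 look.py b6 green:.08;python3 - <<'E'
from h import *
o,c=pickle.load(open('w.pkl','rb'))
D=c['depth'];m=(D>0)&(D<.22)
P=depthpts(c,m);e=o['eef_pos']
for s in(-1,1):
    Q=P[((P[:,1]-e[1])*s>.033)&(abs(P[:,0]-e[0])<.025)&(abs(P[:,1]-e[1])<.07)]
    print(s,(np.sort(Q[:,2])[:60:10]-e[2]).round(4))
E
```

```text
clock: 5.82
eef_pos: [0.5294, -0.4034, 0.0644]
tool_rot: [1.0, 0.002, 0.007, 0.005]
ft_force: [-0.2, 0.2, -1.3]
grip_width: 0.0641
clk 5.825 tcp [ 0.5294 -0.4034  0.0644] tilt [ 0.0136 -0.0099 -0.9999] yaw 0.22 F [-0.2  0.2 -1.3] w 0.0641
green 10159 [256. 271.] zmed 0.0808 ray circ 0.528 -0.4015 r 0.0343 depth circ (0.5273, -0.4018, 0.0329, 7104) tool dxy mm [-1.4 -1.9]
-1 [-0.0663 -0.0657 -0.0655 -0.0653 -0.0653 -0.0651]
1 [-0.0672 -0.0656 -0.0655 -0.0653 -0.0652 -0.0652]
```

View pics/b6.png

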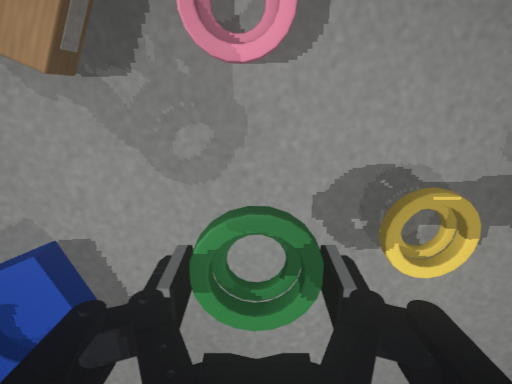

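Ring held and level (TCP is 3.5 mm above its underside). Carrying it to the green holder.

```bash
python3 -m crank '[[[0,0,-40,0,255],[0,-30,-30,0,255],[15,-45,0,0,255],[15,-45,0,0,255],[15,-45,0,0,255],[15,-45,0,0,255],[15,-30,0,0,255],[0,0,0,0,255],[0,0,0,0,255]]]'; python3 look.py c1 green:.024
```

```text
clock: 7.0
eef_pos: [0.6, -0.1547, 0.1238]
tool_rot: [1.0, 0.001, -0.001, 0.001]
ft_force: [0.2, -0.1, -0.2]
grip_width: 0.0638
clk 7.0 tcp [ 0.6    -0.1547  0.1238] tilt [-0.0016 -0.003  -1.    ] yaw 0.07 F [ 0.2 -0.1 -0.2] w 0.0638
green 25674 [242. 197.] zmed 0.0247 ray circ 0.5739 -0.1464 r 0.1198 depth circ (0.6326, -0.1352, 0.0697, 11787) tool dxy mm [-26.1  -8.3]
```

View pics/c1.png

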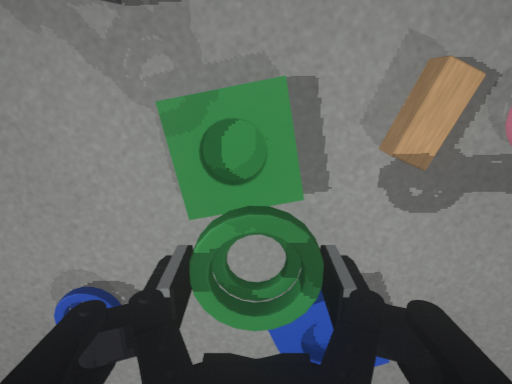

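The holder is at (232,147) in front of the held ring (257,268), with pocket and all four corners visible.

```bash
cat > holder.py <<'E'
import sys
from h import *
o,c=pickle.load(open('w.pkl','rb'))
R=Ro.from_quat(o['tool_rot']).as_matrix();e=o['eef_pos']
def rel(x,y): return ((R.T@np.array([x-e[0],y-e[1],0]))*1000)[:2].round(1)
col,ax,ay=sys.argv[1],float(sys.argv[2]),float(sys.argv[3])
M=np.zeros(c['img'].shape[:2],bool)
for s,ce,m in blobs(c['img'],col,100): M|=m
P=depthpts(c,M);P=P[np.hypot(P[:,0]-ax,P[:,1]-ay)<.085]
T=P[abs(P[:,2]-.024)<.004]
(x,y),wh,a=cv2.minAreaRect((T[:,:2]*1000).astype(np.float32));x/=1000;y/=1000
print('top rect',round(x,4),round(y,4),np.round(wh,1),round(a,1),'z',np.median(T[:,2]).round(4),'tool',rel(x,y))
B=P[(P[:,2]<.016)&(P[:,2]>.005)&(np.hypot(P[:,0]-x,P[:,1]-y)<.03)]
if len(B)>50:
    (bx,by),r=cv2.minEnclosingCircle(B[:,:2].astype(np.float32));print('pocket floor',round(bx,4),round(by,4),round(r,4),np.median(B[:,2]).round(4),len(B))
E
python3 holder.py green .633 -.137
```

```text
top rect 0.6326 -0.1351 [99.4 99.6] 10.7 z 0.0241 tool [ 32.6 -19.5]
pocket floor 0.6321 -0.1354 0.0272 0.0102 3234
```

```bash
python3 -m crank '[[[17,-9,10,0,255],[17,-9,15,0,255],[0,0,20,0,255],[0,0,15,0,255],[0,0,0,0,255],[0,0,0,0,255]]]'; python3 look.py c2 green:.072
python3 - <<'E'
from h import *
o,c=pickle.load(open('w.pkl','rb'));e=o['eef_pos']
M=sum(m for s,ce,m in blobs(c['img'],'green',100))>0
P=depthpts(c,M);T=P[(P[:,2]>e[2]+.012)&(P[:,2]<e[2]+.021)]
(x,y),r=cv2.minEnclosingCircle(T[:,:2].astype(np.float32));print('ring top',x,y,r,np.median(T[:,2]))
E
```

```text
clock: 7.8
eef_pos: [0.6366, -0.14, 0.0592]
tool_rot: [1.0, -0.003, -0.001, 0.001]
ft_force: [0.1, 0.6, -0.1]
grip_width: 0.0637
clk 7.8 tcp [ 0.6366 -0.14    0.0592] tilt [-0.0011 -0.0021 -1.    ] yaw -0.38 F [ 0.1  0.6 -0.1] w 0.0637
green 25254 [251. 228.] zmed 0.0247 ray circ 0.6526 -0.1376 r 0.0546 depth circ (0.6345, -0.1382, 0.0332, 4253) tool dxy mm [16.  -2.6]
ring top 0.6346561312675476 -0.13853105902671814 0.033218864351511 0.07601003275262516
```

View pics/c2.png

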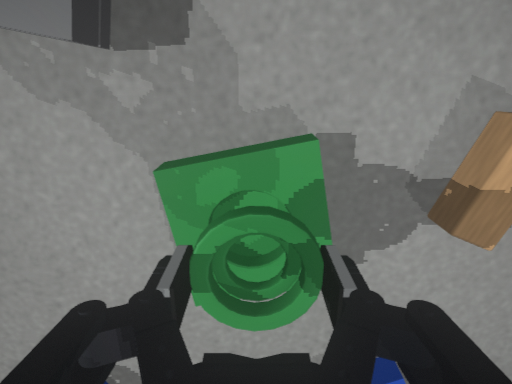

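```bash
python3 -m crank '[[[-2.2,-3.3,8,0,255],[0,0,8,0,255],[0,0,0,0,255]]]'
cat > ringtop.py <<'E'
import sys
from h import *
from workcell import bot
o=bot.get_obs();c=wristpose(bot.camera('wrist'),o);pickle.dump((o,c),open('w.pkl','wb'));e=o['eef_pos']
col,lo,hi=sys.argv[1],float(sys.argv[2]),float(sys.argv[3])
M=sum(m for s,ce,m in blobs(c['img'],col,60))>0
P=depthpts(c,M);T=P[(P[:,2]>e[2]+lo)&(P[:,2]<e[2]+hi)&(np.hypot(*(P[:,:2]-e[:2]).T)<.06)]
(x,y),r=cv2.minEnclosingCircle(T[:,:2].astype(np.float32));print('tcp',e.round(4),'top',round(x,4),round(y,4),'r',round(r,4),'z',np.median(T[:,2]).round(4),'n',len(T),'F',o['ft_force'].round(1),'w',round(o['grip_width'],4))
E
python3 ringtop.py green .012 .021
```

```text
clock: 8.22
eef_pos: [0.6348, -0.1368, 0.0438]
tool_rot: [1.0, -0.003, 0.001, 0.001]
ft_force: [-0.6, -0.5, -1.1]
grip_width: 0.0638
tcp [ 0.6348 -0.1368  0.0438] top 0.6322 -0.1352 r 0.0334 z 0.0606 n 7210 F [-0.6 -0.5 -1.1] w 0.0638
```

Ring is centred to better than 1 mm. Lowering.

```bash
python3 -m crank '[[[0,0,8,0,255],[0,0,7,0,255],[0,0,5,0,255],[0,0,0,0,255]]]';python3 ringtop.py green .012 .021
```

```text
clock: 8.78
eef_pos: [0.6352, -0.1369, 0.0228]
tool_rot: [1.0, -0.003, 0.001, 0.001]
ft_force: [0.4, -0.0, -0.6]
grip_width: 0.0638
tcp [ 0.6352 -0.1369  0.0228] top 0.6327 -0.1418 r 0.0393 z 0.0397 n 7283 F [ 0.4 -0.  -0.6] w 0.0638
```

```bash
python3 -m crank '[[[0,0,2.5,0,255],[0,0,1,0,255],[0,0,0,0,255]]]';python3 ringtop.py green .013 .021
```

```text
clock: 9.2
eef_pos: [0.6359, -0.1371, 0.02]
tool_rot: [1.0, -0.003, 0.002, 0.002]
ft_force: [0.2, -0.3, -0.8]
grip_width: 0.0638
tcp [ 0.6359 -0.1371  0.02  ] top 0.6338 -0.1417 r 0.0392 z 0.0368 n 7104 F [ 0.2 -0.3 -0.8] w 0.0638
```

```bash
python3 -m crank '[[[0,0,0,0,120],[0,0,0,0,0],[0,0,0,0,0],[0,0,0,0,0],[0,0,-15,0,0],[0,0,-40,0,0],[0,0,-40,0,0],[0,0,0,0,0],[0,0,0,0,0]]]'
cat > at.py <<'E'
import sys
from h import *
from workcell import bot
# col zlo zhi x y rad : points of colour in abs z band near x,y
o=bot.get_obs();c=wristpose(bot.camera('wrist'),o);pickle.dump((o,c),open('w.pkl','wb'));e=o['eef_pos']
R=Ro.from_quat(o['tool_rot']).as_matrix()
cv2.imwrite('pics/%s.png'%sys.argv[1],c['img'])
print('clk',o['clock'],'tcp',e.round(4),'zaxis',R[:,2].round(4),'yaw',np.degrees(np.arctan2(R[1,0],R[0,0])).round(2),'F',o['ft_force'].round(1),'w',round(o['grip_width'],4))
for a in sys.argv[2:]:
    f=a.split(',');col=f[0];lo,hi,x0,y0,rad=map(float,f[1:])
    if col=='any': M=np.ones(c['img'].shape[:2],bool)
    else: M=sum([m for s,ce,m in blobs(c['img'],col,30)],np.zeros(c['img'].shape[:2],int))>0
    P=depthpts(c,M);T=P[(P[:,2]>lo)&(P[:,2]<hi)&(np.hypot(P[:,0]-x0,P[:,1]-y0)<rad)]
    if len(T)<20: print(a,'few',len(T));continue
    (x,y),r=cv2.minEnclosingCircle(T[:,:2].astype(np.float32))
    A=np.c_[T[:,:2]-T[:,:2].mean(0),np.ones(len(T))];pl=np.linalg.lstsq(A,T[:,2],rcond=None)[0]
    d=(R.T@np.array([x-e[0],y-e[1],0]))*1000
    print(col,'circ',round(x,4),round(y,4),'r',round(r,4),'z',np.median(T[:,2]).round(4),'slope',pl[:2].round(3),'n',len(T),'tool',d[:2].round(1))
E
python3 at.py c3 green,.03,.045,.633,-.136,.04; python3 holder.py green .633 -.136
```

```text
clock: 10.38
eef_pos: [0.6364, -0.137, 0.1221]
tool_rot: [1.0, -0.003, 0.004, 0.002]
ft_force: [-0.4, 0.5, 0.1]
grip_width: 0.0853
clk 10.375 tcp [ 0.6364 -0.137   0.1221] zaxis [ 0.0074 -0.0039 -1.    ] yaw -0.39 F [-0.4  0.5  0.1] w 0.0853
green circ 0.6335 -0.1362 r 0.0331 z 0.0359 slope [ 0.002 -0.001] n 2735 tool [-2.9 -0.8]
top rect 0.6328 -0.1351 [99.9 99.5] 10.6 z 0.0241 tool [-3.6 -1.8]
pocket floor 0.6235 -0.1364 0.0225 0.0102 998
```

View pics/c3.png

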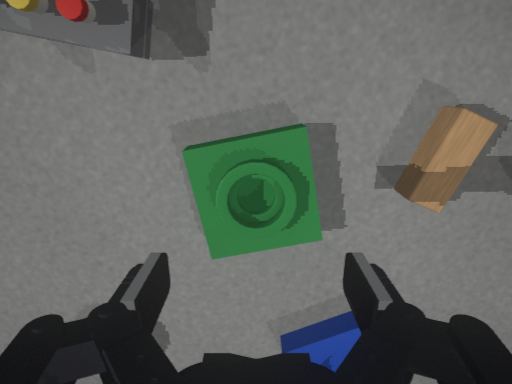

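Green ring seated: top at z 0.0359, level and centred within 1.5 mm. Now the blue ring.

```bash
python3 -m crank '[[[-43,-38,0,0,0],[-43,-38,0,0,0],[-43,-38,0,0,0],[-43,-36,0,0,0],[0,0,0,-0.4,0],[0,0,0,0,0]]]'; python3 at.py d1 blue,.015,.025,.4645,.0135,.05
```

```text
clock: 11.18
eef_pos: [0.4571, 0.0058, 0.1131]
tool_rot: [1.0, 0.008, -0.002, -0.003]
ft_force: [0.7, 0.6, -0.5]
grip_width: 0.0854
clk 11.175 tcp [0.4571 0.0058 0.1131] zaxis [-0.0033  0.0066 -1.    ] yaw 0.9 F [ 0.7  0.6 -0.5] w 0.0854
blue circ 0.4632 0.0145 r 0.0327 z 0.02 slope [ 0.002 -0.001] n 2523 tool [ 6.3 -8.6]
```

View pics/d1.png

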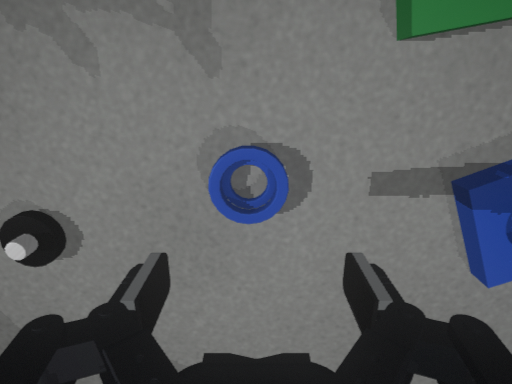

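```bash
python3 -m crank '[[[7.5,-7,15,0,0],[0,0,30,0,0],[0,0,25,0,0],[0,0,12,0,0],[0,0,8,0,0],[0,0,0,0,0]]]'; python3 at.py d2 blue,.015,.025,.4645,.0135,.05
```

```text
clock: 11.98
eef_pos: [0.4712, 0.0096, 0.0168]
tool_rot: [1.0, 0.007, -0.0, -0.005]
ft_force: [0.6, 0.1, -0.2]
grip_width: 0.0854
clk 11.975 tcp [0.4712 0.0096 0.0168] zaxis [-0.001   0.0092 -1.    ] yaw 0.83 F [ 0.6  0.1 -0.2] w 0.0854
blue circ 0.4633 0.0146 r 0.033 z 0.0199 slope [ 0.001 -0.   ] n 5819 tool [-7.8 -5.1]
```

```bash
python3 -m crank '[[[-6,-3.5,5,0,0],[0,0,5,0,0],[0,0,5,0,0],[0,0,0,0,0]]]'; python3 at.py d3 blue,.015,.025,.4645,.0135,.05
```

```text
clock: 12.52
eef_pos: [0.4666, 0.0114, 0.0032]
tool_rot: [1.0, 0.009, 0.002, -0.005]
ft_force: [-1.3, -0.3, -1.1]
grip_width: 0.0855
clk 12.525 tcp [0.4666 0.0114 0.0032] zaxis [ 0.004   0.011  -0.9999] yaw 0.99 F [-1.3 -0.3 -1.1] w 0.0855
blue circ 0.4631 0.0143 r 0.033 z 0.0199 slope [0.002 0.   ] n 7051 tool [-3.5 -2.9]
```

```bash
python3 -m crank '[[[-1,-1.2,1.5,0,0],[0,0,0,0,120],[0,0,0,0,255],[0,0,0,0,255],[0,0,0,0,255],[0,0,0,0,255],[0,0,-10,0,255],[0,0,-20,0,255],[0,0,-40,0,255],[0,0,-40,0,255],[0,0,0,0,255]]]';python3 ringtop.py blue .012 .025
```

```text
clock: 13.95
eef_pos: [0.4653, 0.0106, 0.1176]
tool_rot: [1.0, 0.009, 0.002, -0.006]
ft_force: [0.3, 0.1, -1.7]
grip_width: 0.0632
tcp [0.4653 0.0106 0.1176] top 0.4621 0.0118 r 0.0332 z 0.1342 n 6998 F [ 0.3  0.1 -1.7] w 0.0632
```

```bash
python3 -m crank '[[[-10,40,0,0.5,255],[-12,46,0,0,255],[-12,46,0,0,255],[-12,46,0,0,255],[-10,40,0,0,255],[0,10,0,0,255],[0,0,0,0,255],[0,0,0,0,255]]]';python3 look.py e1;python3 holder.py blue .440 -.2275
```

```text
clock: 15.0
eef_pos: [0.4033, -0.2201, 0.1039]
tool_rot: [1.0, 0.007, -0.007, -0.01]
ft_force: [-0.2, -0.4, -0.8]
grip_width: 0.0636
clk 15.0 tcp [ 0.4033 -0.2201  0.1039] tilt [-0.0141  0.0193 -0.9997] yaw 0.78 F [-0.2 -0.4 -0.8] w 0.0636
top rect 0.4388 -0.2263 [99.9 99.7] 23.3 z 0.0241 tool [35.4  6.7]
pocket floor 0.4382 -0.2266 0.0273 0.0102 3825
```

View pics/e1.png

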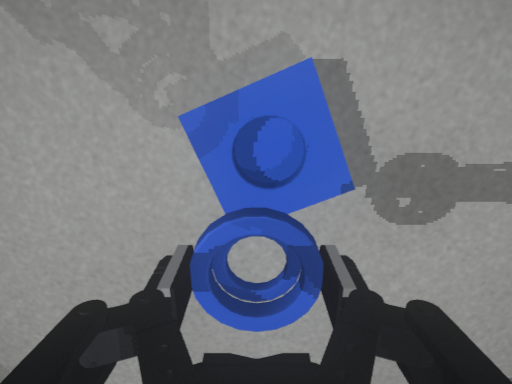

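Blue holder pocket at (269,151), clear ahead of the held ring.

```bash
python3 -m crank '[[[19,4,5,0,255],[19,4,10,0,255],[0,0,15,0,255],[0,0,15,0,255],[0,0,0,0,255],[0,0,0,0,255]]]'; python3 ringtop.py blue .012 .021
```

```text
clock: 15.8
eef_pos: [0.4403, -0.2203, 0.056]
tool_rot: [1.0, 0.012, -0.009, -0.011]
ft_force: [-0.4, -0.2, 0.1]
grip_width: 0.0636
tcp [ 0.4403 -0.2203  0.056 ] top 0.4381 -0.2263 r 0.0396 z 0.0726 n 7053 F [-0.4 -0.2  0.1] w 0.0636
```

```bash
python3 -m crank '[[[1.5,7.5,8,0,255],[0,0,8,0,255],[0,0,0,0,255]]]'; python3 ringtop.py blue .013 .020; python3 look.py e2
```

```text
clock: 16.23
eef_pos: [0.4421, -0.2284, 0.0397]
tool_rot: [1.0, 0.011, -0.008, -0.01]
ft_force: [-0.8, -0.5, -0.1]
grip_width: 0.0636
tcp [ 0.4421 -0.2284  0.0397] top 0.4401 -0.2337 r 0.0393 z 0.0563 n 6876 F [-0.8 -0.5 -0.1] w 0.0636
clk 16.275 tcp [ 0.4424 -0.2286  0.04  ] tilt [-0.0155  0.02   -0.9997] yaw 1.3 F [ 0.1  0.2 -0.4] w 0.0631
```

View pics/e2.png

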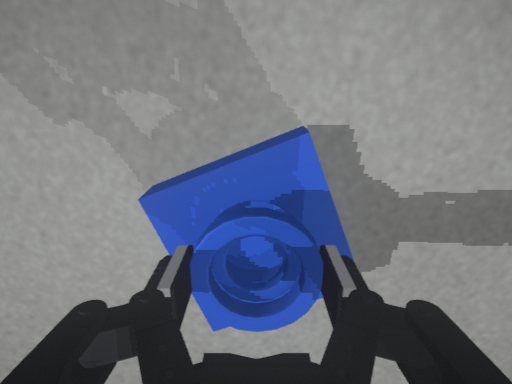

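```bash
python3 -m crank '[[[0,0.5,8,0,255],[0,0,7,0,255],[0,0,3,0,255],[0,0,0,0,255]]]'; python3 ringtop.py blue .013 .020
```

```text
clock: 16.82
eef_pos: [0.4423, -0.2286, 0.021]
tool_rot: [1.0, 0.011, -0.007, -0.01]
ft_force: [0.3, 0.1, -0.9]
grip_width: 0.0638
tcp [ 0.4423 -0.2286  0.021 ] top 0.4496 -0.2291 r 0.0438 z 0.0377 n 6955 F [ 0.3  0.1 -0.9] w 0.0638
```

```bash
python3 -m crank '[[[0,0,1,0,255],[0,0,0,0,120],[0,0,0,0,0],[0,0,0,0,0],[0,0,0,0,0],[0,0,-15,0,0],[0,0,-40,0,0],[0,0,-40,0,0],[0,0,0,0,0],[0,0,0,0,0]]]'; python3 at.py e3 blue,.03,.045,.439,-.227,.045;python3 holder.py blue .440 -.2275
```

```text
clock: 18.12
eef_pos: [0.4448, -0.2311, 0.122]
tool_rot: [1.0, 0.011, -0.006, -0.009]
ft_force: [-1.0, 0.0, -0.2]
grip_width: 0.0853
clk 18.125 tcp [ 0.4448 -0.2311  0.122 ] zaxis [-0.0113  0.0179 -0.9998] yaw 1.32 F [-1.   0.  -0.2] w 0.0853
blue circ 0.4394 -0.2278 r 0.033 z 0.0359 slope [-0.001  0.   ] n 2731 tool [-5.3 -3.4]
top rect 0.4388 -0.2261 [100.2  99.6] 23.5 z 0.0241 tool [-5.9 -5.1]
pocket floor 0.4303 -0.2261 0.0214 0.0102 976
```

View pics/e3.png

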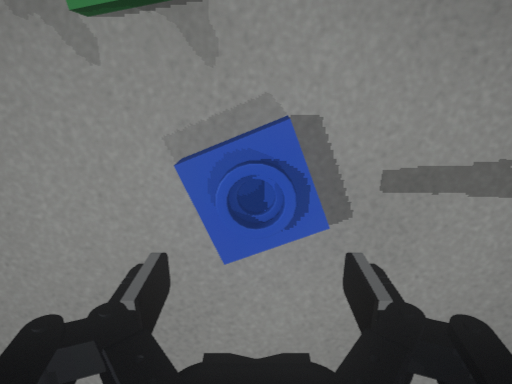

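Blue ring seated: top at 0.0359, level, offset 1.7 mm. Now the white dish.

```bash
python3 -m crank '[[[25,-48,0,1.3,0],[24,-48,0,0,0],[24,-48,0,0,0],[24,-48,0,0,0],[24,-48,0,0,0],[24,-48,0,0,0],[24,-48,0,0,0],[22,-42,0,0,0],[0,0,0,0,0],[0,0,0,0,0]]]'; python3 at.py f1 any,.022,.03,.640,.158,.03
```

```text
clock: 19.42
eef_pos: [0.6316, 0.0945, 0.1147]
tool_rot: [0.998, 0.056, -0.02, -0.036]
ft_force: [-0.9, -0.6, -0.4]
grip_width: 0.0855
clk 19.425 tcp [0.6316 0.0945 0.1147] zaxis [-0.0436  0.0694 -0.9966] yaw 6.55 F [-0.9 -0.6 -0.4] w 0.0855
any circ 0.6404 0.1584 r 0.0202 z 0.0259 slope [-0.011  0.007] n 1855 tool [ 16.1 -62.4]
```

View pics/f1.png

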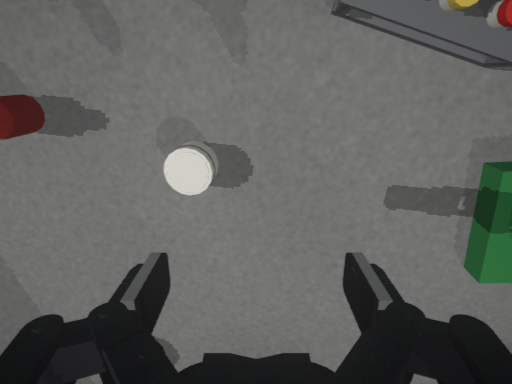

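```bash
cat > st.py <<'E'
from h import *
from workcell import bot
o=bot.get_obs();R=Ro.from_quat(o['tool_rot']).as_matrix();e=o['eef_pos'];a=np.arctan2(e[1],e[0]);z=R[:,2]
print('clk',o['clock'],'j',o['joint_pos'].round(3),'tcp',e.round(4),'z',z.round(4),'radial',round(z[0]*np.cos(a)+z[1]*np.sin(a),4),'tang',round(-z[0]*np.sin(a)+z[1]*np.cos(a),4),'yaw',np.degrees(np.arctan2(R[1,0],R[0,0])).round(2))
E
python3 st.py; python3 -m crank '[[[0,0,0,7,0],[0,0,0,0,0]]]'>/dev/null; python3 st.py;python3 -m crank '[[[0,-10,0,0,0],[0,0,0,0,0]]]'>/dev/null; python3 st.py; python3 -m crank '[[[0,-10,0,0,0],[0,0,0,0,0]]]'>/dev/null; python3 st.py; python3 -m crank '[[[0,-10,0,0,0],[0,-10,0,0,0],[0,-10,0,0,0],[0,0,0,0,0]]]'>/dev/null; python3 st.py
```

```text
clk 19.475 j [0.113 0.609 0.258 1.256 0.074 3.141] tcp [0.6315 0.0944 0.1147] z [-0.0436  0.0697 -0.9966] radial -0.0328 tang 0.0754 yaw 6.54
clk 19.725 j [0.048 0.61  0.257 1.265 0.098 3.141] tcp [0.6314 0.0601 0.1142] z [-0.052   0.0957 -0.9941] radial -0.0427 tang 0.1002 yaw 2.8
clk 19.975 j [0.055 0.609 0.258 1.268 0.102 3.141] tcp [0.6304 0.0658 0.1154] z [-0.0533  0.0994 -0.9936] radial -0.0427 tang 0.1044 yaw 3.21
clk 20.225 j [0.065 0.608 0.26  1.27  0.106 3.141] tcp [0.6299 0.0732 0.1168] z [-0.0541  0.1029 -0.9932] radial -0.0419 tang 0.1085 yaw 3.77
clk 20.725 j [0.09  0.608 0.269 1.279 0.118 3.141] tcp [0.6287 0.093  0.1204] z [-0.0576  0.1131 -0.9919] radial -0.0404 tang 0.1203 yaw 5.24
```

The last joint hit its +3.14 limit (yaw 0 is not available at y > 0), which tilted the tool by 0.13 rad. Nothing was touched. I'll turn to yaw 90°, which suits the whole workspace, then take the tilt out.

```bash
python3 -m crank '[[[0,0,-10,-10.6,0],[0,0,-10,-10.6,0],[0,0,-10,-10.6,0],[0,0,-10,-10.6,0],[0,0,-10,-10.6,0],[0,0,-10,-10.6,0],[0,0,-10,-10.6,0],[0,0,0,-10.6,0],[0,0,0,0,0],[0,0,0,0,0]]]'>/dev/null;python3 st.py
```

```text
clk 21.975 j [0.076 0.58  0.407 1.448 0.116 1.627] tcp [0.6325 0.0836 0.1913] z [-0.0589  0.1119 -0.992 ] radial -0.0437 tang 0.1187 yaw 90.77
```

```bash
python3 -m crank '[[[-45,-25,-5,0,0],[-50,-27,-5,0,0],[-50,-27,-5,0,0],[-50,-27,-5,0,0],[-50,-27,-5,0,0],[-50,-27,-5,0,0],[-50,-27,-5,0,0],[-50,-27,-5,0,0],[-50,-27,-5,0,0],[-50,-27,-5,0,0],[0,0,0,0,0]]]'>/dev/null;python3 st.py
```

```text
clk 23.35 j [-0.885  0.484  0.266  1.475  0.025  0.688] tcp [ 0.3629 -0.4317  0.1988] z [-0.0578  0.1101 -0.9922] radial -0.1215 tang 0.0266 yaw 89.57
```

```bash
python3 -m crank '[[[-45,-20,-5,0,0],[-45,-20,-5,0,0],[-45,-10,-5,0,0],[0,0,0,0,0]]]'>/dev/null;python3 st.py;  python3 -m crank '[[[-45,23,-5,0,0],[-45,23,-5,0,0],[-45,23,-5,0,0],[0,0,0,0,0]]]'>/dev/null;python3 st.py
```

```text
clk 23.85 j [-1.069  0.679  0.599  1.62   0.004  0.51 ] tcp [ 0.3131 -0.5683  0.2001] z [-0.0581  0.1137 -0.9918] radial -0.1276 tang 0.004 yaw 89.34
clk 24.35 j [-1.068  1.049  1.269  1.915  0.006  0.51 ] tcp [ 0.3667 -0.663   0.178 ] z [-0.0549  0.1114 -0.9923] radial -0.124 tang 0.0059 yaw 89.39
```

```bash
python3 -m crank '[[[-10,5,0,0,0],[0,0,0,0,0]]]'>/dev/null;python3 st.py;  python3 -m crank '[[[-18,9,0,0,0],[0,0,0,0,0]]]'>/dev/null;python3 st.py
```

```text
clk 24.6 j [-1.065  1.051  1.274  1.906  0.006  0.511] tcp [ 0.3711 -0.6668  0.1776] z [-0.0486  0.1004 -0.9938] radial -0.1114 tang 0.0064 yaw 89.52
clk 24.85 j [-1.066  1.055  1.275  1.883  0.006  0.51 ] tcp [ 0.3749 -0.6749  0.1738] z [-0.0394  0.0838 -0.9957] radial -0.0924 tang 0.0063 yaw 89.58
```

It works: over-reaching outward removes the radial tilt.

```bash
python3 -m crank '[[[-27,13,0,0,0],[-27,13,0,0,0],[0,0,0,0,0]]]'>/dev/null;python3 st.py;  python3 -m crank '[[[-18,9,0,0,0],[0,0,0,0,0]]]'>/dev/null;python3 st.py
```

```text
clk 25.225 j [-1.071  1.078  1.275  1.816  0.006  0.506] tcp [ 0.3833 -0.6989  0.1537] z [-0.0184  0.0458 -0.9988] radial -0.0491 tang 0.0059 yaw 89.6
clk 25.475 j [-1.073  1.087  1.275  1.795  0.006  0.505] tcp [ 0.3862 -0.7065  0.1467] z [-0.0121  0.0342 -0.9993] radial -0.0358 tang 0.0058 yaw 89.59
```

```bash
python3 -m crank '[[[-22,11,-5,0,0],[0,0,0,0,0]]]'>/dev/null;python3 st.py;  python3 -m crank '[[[-22,11,-5,0,0],[0,0,0,0,0]]]'>/dev/null;python3 st.py; python3 -m crank '[[[-15,7,-5,0,0],[0,0,0,0,0]]]'>/dev/null;python3 st.py
```

```text
clk 25.725 j [-1.074  1.089  1.275  1.773  0.006  0.504] tcp [ 0.3895 -0.7147  0.1445] z [-0.0026  0.0168 -0.9999] radial -0.016 tang 0.0058 yaw 89.6
clk 25.975 j [-1.075  1.091  1.275  1.751  0.006  0.502] tcp [ 0.3928 -0.7228  0.1431] z [ 0.0071 -0.001  -1.    ] radial 0.0043 tang 0.0058 yaw 89.61
clk 26.225 j [-1.077  1.09   1.275  1.738  0.006  0.501] tcp [ 0.3943 -0.7281  0.1443] z [ 0.0139 -0.0137 -0.9998] radial 0.0187 tang 0.0057 yaw 89.6
```

```bash
python3 -m crank '[[[45,0,-5,0,0],[50,5,-2,0,0],[50,12,0,0,0],[50,15,0,0,0],[50,15,0,0,0],[50,15,0,0,0],[50,15,0,0,0],[50,15,0,0,0],[50,15,0,0,0],[50,15,0,0,0],[50,15,0,0,0],[0,0,0,0,0]]]'>/dev/null;python3 st.py; python3 -m crank '[[[50,15,0,0,0],[50,15,0,0,0],[50,15,0,0,0],[50,15,0,0,0],[0,0,0,0,0]]]'>/dev/null;python3 st.py
```

```text
clk 27.725 j [-0.32   0.412  0.013  1.145 -0.009  1.259] tcp [ 0.5424 -0.1828  0.1432] z [ 0.0231 -0.0167 -0.9996] radial 0.0272 tang -0.0085 yaw 89.47
clk 28.35 j [ 0.038  0.48   0.121  1.183 -0.021  1.625] tcp [0.6084 0.017  0.1435] z [ 0.0291 -0.0199 -0.9994] radial 0.0285 tang -0.0207 yaw 89.09
```

```bash
python3 -m crank '[[[45,12,5,0,0],[45,12,10,0,0],[35,10,10,0,0],[0,0,0,0,0],[0,0,0,0,0]]]'>/dev/null;python3 st.py; python3 at.py g1 any,.022,.03,.640,.158,.03
```

```text
clk 28.975 j [ 0.218  0.604  0.261  1.202 -0.03   1.815] tcp [0.648  0.1344 0.1177] z [ 0.0312 -0.0243 -0.9992] radial 0.0256 tang -0.0301 yaw 88.5
clk 28.975 tcp [0.648  0.1344 0.1177] zaxis [ 0.0312 -0.0243 -0.9992] yaw 88.5 F [ 0.6  0.3 -0.3] w 0.0853
any circ 0.6406 0.1586 r 0.0201 z 0.026 slope [-0.002 -0.01 ] n 1940 tool [24. -8.]
```

View pics/g1.png

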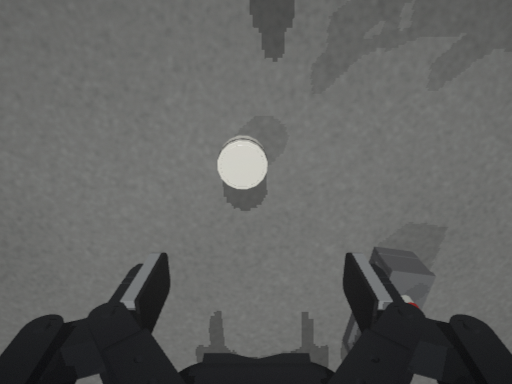

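Run:
```python
from h import *
o,d=pickle.load(open('a.pkl','rb'))
for n in('top','scene'):
    c=d[n];P=depthpts(c,np.ones(c['img'].shape[:2],bool))
    Q=P[(P[:,2]>.03)&(P[:,2]<.075)&(P[:,0]>.5)&(P[:,0]<.9)&(abs(P[:,1])<.25)]
    for z0,z1 in((.03,.075),):
        q=Q[(Q[:,2]>z0)];print(n,q.min(0).round(3),q.max(0).round(3),cv2.minAreaRect((q[:,:2]*1000).astype(np.float32)))
o,c=pickle.load(open('w.pkl','rb'));P=depthpts(c,np.ones(c['img'].shape[:2],bool));q=P[(P[:,2]>.03)&(P[:,2]<.07)&(P[:,0]>.66)];print(q.min(0),q.max(0))
```

```text
top [ 0.501 -0.249  0.03 ] [0.803 0.172 0.064] ((668.2725219726562, -70.21353149414062), (443.8864440917969, 207.38568115234375), 71.89286041259766)
scene [ 0.742 -0.061  0.03 ] [0.804 0.064 0.061] ((773.4869995117188, 1.9425506591796875), (121.08636474609375, 42.29578399658203), 77.92913818359375)
[0.76275777 0.02169963 0.03004151] [0.80419469 0.06677277 0.05682198]
```

The rack's nearest edge is at x≈0.745, y<0.065, well clear of a grasp at (0.64,0.158). In the picture the white dish is at (242,163) and the rack is at the far right.

```bash
python3 -m crank '[[[13,-5,10,1.5,0],[13,-5,20,0,0],[0,0,20,0,0],[0,0,20,0,0],[0,0,0,0,0],[0,0,0,0,0]]]'>/dev/null;python3 st.py; python3 at.py g2 any,.022,.03,.640,.158,.03
```

```text
clk 29.775 j [ 0.242  0.652  0.16   1.049 -0.033  1.88 ] tcp [0.6433 0.1486 0.0508] z [ 0.0372 -0.025  -0.999 ] radial 0.0306 tang -0.0328 yaw 86.13
clk 29.775 tcp [0.6433 0.1486 0.0508] zaxis [ 0.0372 -0.025  -0.999 ] yaw 86.13 F [-0.1  0.8  0.4] w 0.0853
any circ 0.6403 0.1587 r 0.0203 z 0.0259 slope [ 0.    -0.012] n 3187 tool [ 9.9 -3.7]
```

View pics/g2.png

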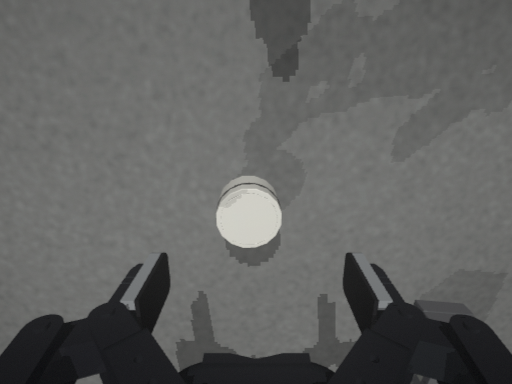

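```bash
python3 -m crank '[[[11,-3,5,-3.9,0],[0,0,8,0,0],[0,0,8,0,0],[0,0,0,0,0]]]'>/dev/null;python3 st.py; python3 at.py g3 any,.022,.03,.640,.158,.03
```

```text
clk 30.325 j [ 0.257  0.672  0.143  1.008 -0.034  1.828] tcp [0.644  0.1581 0.032 ] z [ 0.0423 -0.0245 -0.9988] radial 0.0352 tang -0.0339 yaw 89.9
clk 30.325 tcp [0.644  0.1581 0.032 ] zaxis [ 0.0423 -0.0245 -0.9988] yaw 89.9 F [-0.4 -0.4  0.1] w 0.0853
any circ 0.6407 0.1589 r 0.0201 z 0.0259 slope [ 0.002 -0.016] n 3638 tool [ 0.8 -3.4]
```

```bash
python3 -m crank '[[[1,-3,7,0,0],[0,0,6,0,0],[0,0,4,0,0],[0,0,0,0,0]]]'>/dev/null;python3 st.py; python3 at.py g4 any,.022,.03,.640,.158,.03
```

```text
clk 30.875 j [ 0.258  0.686  0.118  0.968 -0.035  1.83 ] tcp [0.6419 0.1585 0.0142] z [ 0.0429 -0.0245 -0.9988] radial 0.0358 tang -0.0341 yaw 89.86
clk 30.875 tcp [0.6419 0.1585 0.0142] zaxis [ 0.0429 -0.0245 -0.9988] yaw 89.86 F [0.1 0.3 0.3] w 0.0854
any circ 0.6405 0.1587 r 0.0204 z 0.0259 slope [ 0.002 -0.017] n 4400 tool [ 0.2 -1.5]
```

View pics/g4.png

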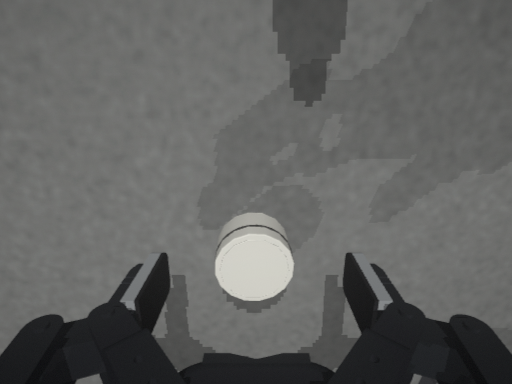

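Dish centred between the fingers (254,266). Close and lift a little.

```bash
python3 -m crank '[[[0,0,1,0,100],[0,0,0,0,200],[0,0,0,0,255],[0,0,0,0,255],[0,0,0,0,255],[0,0,0,0,255],[0,0,0,0,255],[0,0,-10,0,255],[0,0,-20,0,255],[0,0,0,0,255]]]'; python3 at.py g5 any,.04,.075,.640,.158,.022
```

```text
clock: 32.17
eef_pos: [0.6414, 0.1595, 0.0458]
tool_rot: [0.708, 0.706, 0.007, 0.024]
ft_force: [0.5, 0.0, -0.5]
grip_width: 0.0363
clk 32.175 tcp [0.6414 0.1595 0.0458] zaxis [ 0.0447 -0.024  -0.9987] yaw 89.86 F [ 0.5  0.  -0.5] w 0.0363
any circ 0.6407 0.1604 r 0.0213 z 0.0572 slope [-0.001 -0.19 ] n 5465 tool [ 0.9 -0.7]
```

View pics/g5.png

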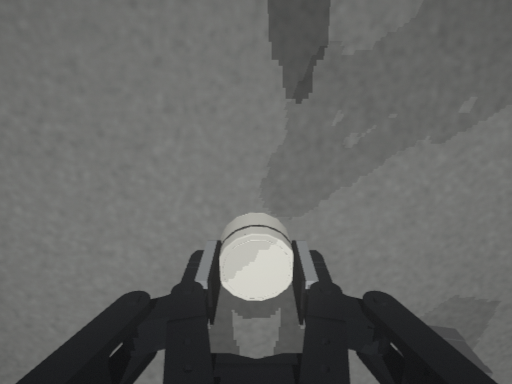

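```bash
python3 -m crank '[[[0,0,-40,0,255],[-20,-10,-35,0,255],[-46,-22,0,0,255],[-46,-22,0,0,255],[-46,-22,0,0,255],[-46,-22,0,0,255],[-46,-22,0,0,255],[-46,-22,0,0,255],[-46,-22,0,0,255],[-46,-22,0,0,255],[-20,-10,0,0,255],[0,0,0,0,255]]]'>/dev/null;python3 st.py; python3 at.py h1 blue,.03,.045,.439,-.227,.045
```

```text
clk 33.725 j [-0.537  0.296 -0.235  0.997 -0.004  1.034] tcp [ 0.4311 -0.2581  0.1165] z [ 0.0339 -0.0252 -0.9991] radial 0.0421 tang -0.0042 yaw 89.96
clk 33.725 tcp [ 0.4311 -0.2581  0.1165] zaxis [ 0.0339 -0.0252 -0.9991] yaw 89.96 F [-0.2  0.5 -0.7] w 0.0361
blue circ 0.4396 -0.2275 r 0.033 z 0.0359 slope [-0.001  0.003] n 3206 tool [30.5  8.5]
```

View pics/h1.png

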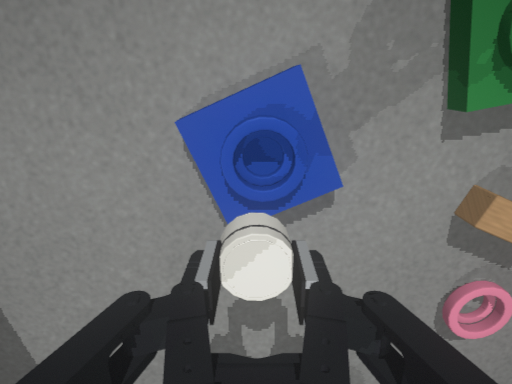

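```bash
cat > held.py <<'E'
from h import *
import sys
# held object's top in tool frame, from last picture: colour, (optional) radius window
o,c=pickle.load(open('w.pkl','rb'));R=Ro.from_quat(o['tool_rot']).as_matrix();e=o['eef_pos']
M=np.ones(c['img'].shape[:2],bool)
if sys.argv[1]!='any': M=sum([m for s,ce,m in blobs(c['img'],sys.argv[1],30)])>0
P=(depthpts(c,M)-e)@R
hw=float(sys.argv[2]) # half width in tool y to avoid pads
P=P[(abs(P[:,1]+.0)<hw)&(abs(P[:,0])<.03)&(P[:,2]>-.04)&(P[:,2]<.03)]
h,b=np.histogram(P[:,2],np.arange(-.04,.03,.001));i=np.argsort(-h)[:3];print('z peaks',[(round(b[k]+.0005,4),h[k]) for k in i])
zt=b[i[0]]+.0005
T=P[abs(P[:,2]-zt)<.0018];A=np.c_[T[:,:2]-T[:,:2].mean(0),np.ones(len(T))];pl=np.linalg.lstsq(A,T[:,2],rcond=None)[0]
(x,y),r=cv2.minEnclosingCircle((T[:,:2]*1000).astype(np.float32))
print('top tool-z',np.median(T[:,2]).round(4),'x range',np.percentile(T[:,0],[.5,99.5]).round(4),'y',np.percentile(T[:,1],[.5,99.5]).round(4),'circ mm',round(x,1),round(y,1),round(r,1),'slope',pl[:2].round(3),len(T))
E
python3 held.py any .0215
```

```text
z peaks [(np.float64(-0.0115), np.int64(2031)), (np.float64(-0.0125), np.int64(1200)), (np.float64(-0.0105), np.int64(822))]
top tool-z -0.0116 x range [-0.0188  0.0193] y [-0.0189  0.0183] circ mm 3.1 -0.1 23.2 slope [-0.014  0.034] 4215
```

```bash
python3 -m crank '[[[16,3.5,5,0,255],[16,3.5,12,0,255],[0,0,15,0,255],[0,0,15,0,255],[0,0,8,0,255],[0,0,0,0,255]]]'>/dev/null;python3 at.py h2 blue,.03,.045,.439,-.227,.045; python3 held.py any .0215
```

```text
clk 34.525 tcp [ 0.4421 -0.2143  0.0555] zaxis [ 0.031  -0.02   -0.9993] yaw 90.8 F [ 0.  -0.7  0.4] w 0.0362
blue circ 0.4392 -0.2272 r 0.0332 z 0.0357 slope [-0.005 -0.033] n 1314 tool [-12.8  -3.1]
z peaks [(np.float64(-0.0115), np.int64(2018)), (np.float64(-0.0125), np.int64(1172)), (np.float64(-0.0105), np.int64(855))]
top tool-z -0.0116 x range [-0.0189  0.0193] y [-0.0187  0.019 ] circ mm 3.2 -0.1 23.4 slope [-0.014  0.035] 4205
```

View pics/h2.png

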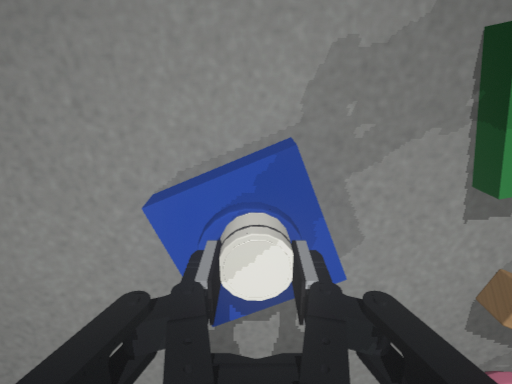

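```bash
python3 -m crank '[[[-13.5,-2,0,0.8,255],[0,0,0,0,255]]]'>/dev/null;python3 st.py
```

```text
clk 34.825 j [-0.477  0.358 -0.326  0.847 -0.004  1.095] tcp [ 0.4414 -0.2292  0.0571] z [ 0.0335 -0.0215 -0.9992] radial 0.0397 tang -0.0036 yaw 89.96
```

```bash
python3 -m crank '[[[1.8,-1.5,5,0,255],[0,0,5,0,255],[0,0,0,0,255]]]';python3 st.py
```

```text
clock: 35.2
eef_pos: [0.4402, -0.2283, 0.0469]
tool_rot: [0.708, 0.706, 0.005, 0.02]
ft_force: [0.9, -0.0, -0.7]
grip_width: 0.0363
clk 35.2 j [-0.476  0.368 -0.343  0.819 -0.004  1.097] tcp [ 0.4402 -0.2283  0.0469] z [ 0.0346 -0.0218 -0.9992] radial 0.0407 tang -0.0035 yaw 89.86
```

```bash
python3 -m crank '[[[0.3,0,4,0,255],[0,0,3.5,0,255],[0,0,0,0,255]]]';python3 held.py any .0215
```

```text
clock: 35.58
eef_pos: [0.4404, -0.2279, 0.0387]
tool_rot: [0.708, 0.706, 0.004, 0.02]
ft_force: [-0.1, 0.1, -0.3]
grip_width: 0.0366
z peaks [(np.float64(-0.0115), np.int64(2018)), (np.float64(-0.0125), np.int64(1172)), (np.float64(-0.0105), np.int64(855))]
top tool-z -0.0116 x range [-0.0189  0.0193] y [-0.0187  0.019 ] circ mm 3.2 -0.1 23.4 slope [-0.014  0.035] 4205
```

```bash
python3 -m crank '[[[0,0,0.5,0,200],[0,0,0,0,120],[0,0,0,0,0],[0,0,0,0,0],[0,0,0,0,0],[0,0,-15,0,0],[0,0,-40,0,0],[0,0,-40,0,0],[0,0,0,0,0],[0,0,0,0,0]]]'; python3 st.py;python3 at.py h3 blue,.03,.045,.439,-.227,.045 any,.045,.06,.439,-.227,.03
```

```text
clock: 36.83
eef_pos: [0.4375, -0.226, 0.1395]
tool_rot: [0.708, 0.706, 0.005, 0.021]
ft_force: [-0.5, 0.2, -0.5]
grip_width: 0.0855
clk 36.825 j [-0.475  0.255 -0.226  1.046 -0.004  1.098] tcp [ 0.4375 -0.226   0.1395] z [ 0.0367 -0.0229 -0.9991] radial 0.0432 tang -0.0035 yaw 89.88
clk 36.825 tcp [ 0.4375 -0.226   0.1395] zaxis [ 0.0367 -0.0229 -0.9991] yaw 89.88 F [-0.5  0.2 -0.5] w 0.0855
blue circ 0.4395 -0.2275 r 0.0331 z 0.0359 slope [ 0.002 -0.01 ] n 2100 tool [-1.4  2. ]
any circ 0.4401 -0.2278 r 0.0201 z 0.0499 slope [ 0.    -0.017] n 1797 tool [-1.8  2.6]
```

View pics/h3.png

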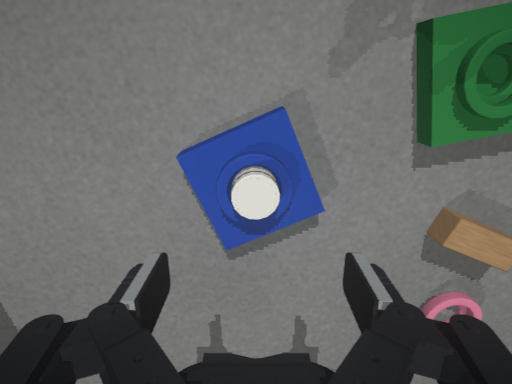

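White dish seated: top at 0.0499, level, within 1 mm of centre. Now the amber dish.

```bash
python3 -m crank '[[[50,8,0,0,0],[52,8,0,0,0],[52,8,0,0,0],[52,8,0,0,0],[52,8,0,0,0],[52,8,0,0,0],[52,8,0,0,0],[52,8,0,0,0],[52,8,0,0,0],[52,8,0,0,0],[40,8,0,0,0],[0,0,0,0,0]]]'>/dev/null;python3 st.py
```

```text
clk 38.375 j [ 0.6    0.565  0.179  1.19  -0.034  2.177] tcp [0.5238 0.3461 0.1127] z [ 0.0152 -0.0309 -0.9994] radial -0.0044 tang -0.0341 yaw 89.64
```

```bash
python3 -m crank '[[[45,8,0,0,0],[0,0,0,0,0],[0,0,0,0,0]]]'>/dev/null;python3 st.py;python3 at.py i1 orange,.023,.03,.537,.418,.05
```

```text
clk 38.75 j [ 0.648  0.636  0.286  1.239 -0.035  2.227] tcp [0.5295 0.3876 0.1062] z [ 0.0067 -0.0389 -0.9992] radial -0.0176 tang -0.0354 yaw 89.56
clk 38.75 tcp [0.5295 0.3876 0.1062] zaxis [ 0.0067 -0.0389 -0.9992] yaw 89.56 F [ 0.1 -0.6  0.2] w 0.0853
orange circ 0.5376 0.4212 r 0.0195 z 0.026 slope [ 0.003 -0.006] n 2081 tool [33.6  7.8]
```

View pics/i1.png

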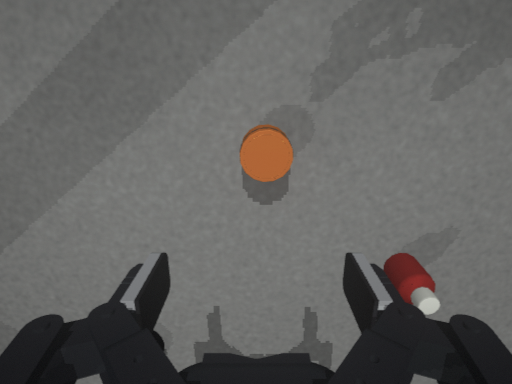

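```bash
python3 -m crank '[[[18,4,5,0,0],[15,4,15,0,0],[0,0,18,0,0],[0,0,15,0,0],[0,0,0,0,0],[0,0,0,0,0]]]'>/dev/null;python3 st.py;python3 at.py i2 orange,.023,.03,.537,.418,.05
```

```text
clk 39.55 j [ 0.671  0.729  0.303  1.166 -0.035  2.256] tcp [0.539  0.4142 0.0495] z [ 0.005  -0.0407 -0.9992] radial -0.0208 tang -0.0354 yaw 89.22
clk 39.55 tcp [0.539  0.4142 0.0495] zaxis [ 0.005  -0.0407 -0.9992] yaw 89.22 F [0.3 0.4 0. ] w 0.0851
orange circ 0.5375 0.4214 r 0.0198 z 0.0259 slope [ 0.002 -0.011] n 3020 tool [ 7.2 -1.6]
```

```bash
python3 -m crank '[[[8.5,0,10,0,0],[0,0,10,0,0],[0,0,8,0,0],[0,0,5,0,0],[0,0,0,0,0]]]'>/dev/null;python3 st.py;python3 at.py i3 orange,.023,.03,.537,.418,.05
```

```text
clk 40.225 j [ 0.679  0.77   0.285  1.106 -0.035  2.264] tcp [0.5396 0.4223 0.0147] z [ 0.0061 -0.0399 -0.9992] radial -0.0198 tang -0.0352 yaw 89.23
clk 40.225 tcp [0.5396 0.4223 0.0147] zaxis [ 0.0061 -0.0399 -0.9992] yaw 89.23 F [ 0.2 -0.2  0.5] w 0.0852
orange circ 0.5375 0.4214 r 0.0199 z 0.0259 slope [ 0.003 -0.014] n 4092 tool [-0.9 -2.1]
```

View pics/i3.png

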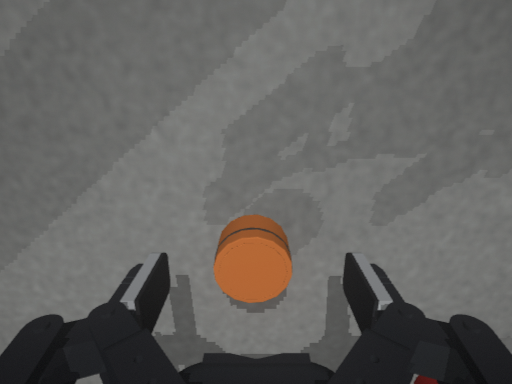

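Amber dish centred at (252,268). Close and lift.

```bash
python3 -m crank '[[[0,0,1.5,0,100],[0,0,0,0,200],[0,0,0,0,255],[0,0,0,0,255],[0,0,0,0,255],[0,0,0,0,255],[0,0,0,0,255],[0,0,-10,0,255],[0,0,-30,0,255],[0,0,-40,0,255],[0,0,-25,0,255],[0,0,0,0,255]]]'; python3 at.py i4; python3 held.py orange .022;python3 st.py
```

```text
clock: 41.78
eef_pos: [0.5395, 0.4269, 0.1245]
tool_rot: [0.712, 0.702, -0.01, 0.016]
ft_force: [0.5, -0.3, -0.9]
grip_width: 0.0361
clk 41.775 tcp [0.5395 0.4269 0.1245] zaxis [ 0.0082 -0.0381 -0.9992] yaw 89.22 F [ 0.5 -0.3 -0.9] w 0.0361
z peaks [(np.float64(-0.0115), np.int64(1677)), (np.float64(-0.0105), np.int64(1649)), (np.float64(-0.0095), np.int64(323))]
top tool-z -0.011 x range [-0.02    0.0169] y [-0.017   0.0174] circ mm -1.6 -0.2 19.7 slope [-0.027  0.007] 3776
clk 41.825 j [ 0.685  0.692  0.433  1.331 -0.035  2.269] tcp [0.5389 0.4264 0.1231] z [ 0.0064 -0.0395 -0.9992] radial -0.0195 tang -0.035 yaw 89.22
```

View pics/i4.png

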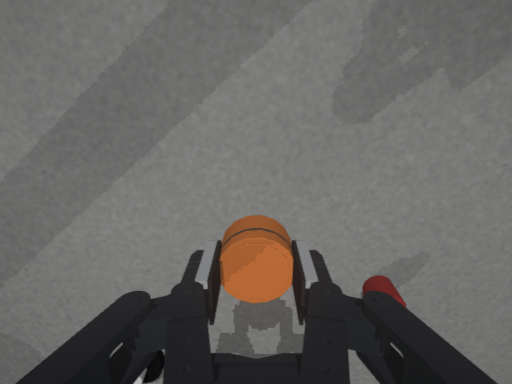

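```bash
python3 -m crank '[[[-45,5,0,-0.8,255],[-50,7,2,0,255],[-50,8,2,0,255],[-50,8,2,0,255],[-50,8,2,0,255],[-50,8,2,0,255],[-50,8,2,0,255],[-50,8,2,0,255],[-50,8,2,0,255],[-50,8,2,0,255],[-30,5,0,0,255],[0,0,0,0,255]]]'>/dev/null;python3 st.py
```

```text
clk 43.325 j [-0.165  0.568  0.163  1.182 -0.048  1.402] tcp [ 0.6107 -0.1168  0.1052] z [-0.024  -0.0447 -0.9987] radial -0.0152 tang -0.0485 yaw 90.24
```

```bash
python3 -m crank '[[[-30,10,0,0,255],[-22,10,0,0,255],[0,0,-3,0,255],[0,0,0,0,255]]]'>/dev/null;python3 st.py; python3 at.py j1 green,.03,.042,.6335,-.1362,.045; python3 held.py orange .022
```

```text
clk 43.825 j [-0.235  0.627  0.265  1.233 -0.047  1.329] tcp [ 0.6277 -0.1646  0.1047] z [-0.034  -0.0399 -0.9986] radial -0.0228 tang -0.0472 yaw 90.47
clk 43.825 tcp [ 0.6277 -0.1646  0.1047] zaxis [-0.034  -0.0399 -0.9986] yaw 90.47 F [-0.5  1.7 -0.1] w 0.036
green circ 0.6336 -0.1356 r 0.033 z 0.0359 slope [0.001 0.002] n 3549 tool [29.   6.1]
z peaks [(np.float64(-0.0115), np.int64(1739)), (np.float64(-0.0105), np.int64(1598)), (np.float64(-0.0095), np.int64(349))]
top tool-z -0.0111 x range [-0.02   0.017] y [-0.0176  0.0174] circ mm -1.6 -0.2 19.6 slope [-0.028  0.006] 3809
```

View pics/j1.png

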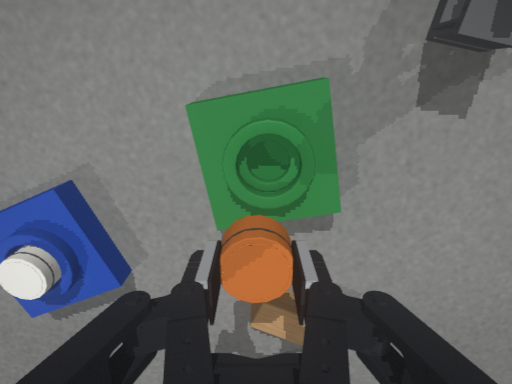

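```bash
python3 -m crank '[[[14,4,3,0,255],[14,4,10,0,255],[0,0,12,0,255],[0,0,12,0,255],[0,0,3,0,255],[0,0,0,0,255]]]'>/dev/null;python3 st.py
```

```text
clk 44.625 j [-0.185  0.664  0.205  1.142 -0.045  1.374] tcp [ 0.6328 -0.1325  0.0588] z [-0.0375 -0.0389 -0.9985] radial -0.0287 tang -0.0458 yaw 90.74
```

```bash
python3 -m crank '[[[-0.8,2.5,5,0,255],[0,0,4,0,255],[0,0,0,0,255]]]'>/dev/null;python3 st.py;python3 at.py j2
```

```text
clk 45.0 j [-0.188  0.677  0.204  1.126 -0.045  1.373] tcp [ 0.6357 -0.1348  0.0499] z [-0.0359 -0.0393 -0.9986] radial -0.027 tang -0.0459 yaw 90.66
clk 45.0 tcp [ 0.6357 -0.1348  0.0499] zaxis [-0.0359 -0.0393 -0.9986] yaw 90.66 F [-0.1  0.2  0.4] w 0.0363
```

View pics/j2.png

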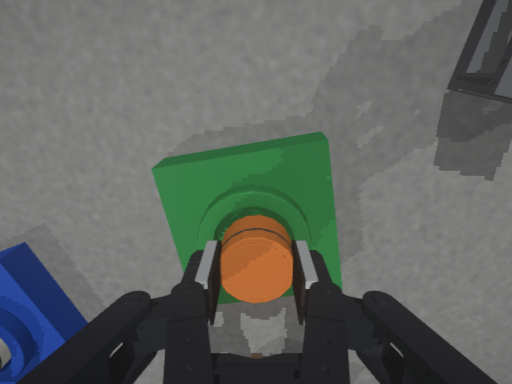

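```bash
python3 -m crank '[[[1.2,-0.5,5,0,255],[0,0,4,0,255],[0,0,1.5,0,255],[0,0,0,0,255]]]';python3 st.py
```

```text
clock: 45.55
eef_pos: [0.6352, -0.134, 0.0396]
tool_rot: [0.703, 0.711, -0.026, 0.002]
ft_force: [-0.2, 0.2, 2.0]
grip_width: 0.0362
clk 45.55 j [-0.187  0.684  0.188  1.102 -0.045  1.374] tcp [ 0.6352 -0.134   0.0396] z [-0.0346 -0.0397 -0.9986] radial -0.0256 tang -0.046 yaw 90.66
```

Close to the ledge, with a light 2 N. Release and check.

```bash
python3 -m crank '[[[0,0,0,0,200],[0,0,0,0,120],[0,0,0,0,0],[0,0,0,0,0],[0,0,0,0,0],[0,0,-15,0,0],[0,0,-40,0,0],[0,0,-40,0,0],[0,0,0,0,0],[0,0,0,0,0]]]'>/dev/null; python3 st.py;python3 at.py j3 green,.03,.042,.633,-.136,.045 orange,.045,.06,.633,-.136,.03; python3 holder.py green .633 -.136
```

```text
clk 46.8 j [-0.18   0.612  0.335  1.318 -0.045  1.381] tcp [ 0.6392 -0.1301  0.1409] z [-0.0318 -0.0402 -0.9987] radial -0.0231 tang -0.0457 yaw 90.66
clk 46.8 tcp [ 0.6392 -0.1301  0.1409] zaxis [-0.0318 -0.0402 -0.9987] yaw 90.66 F [-0.8  0.2 -0.4] w 0.0857
green circ 0.6338 -0.1355 r 0.0331 z 0.036 slope [-0.001 -0.013] n 1999 tool [-5.3 -5.5]
orange circ 0.635 -0.1355 r 0.0199 z 0.05 slope [ 0.    -0.021] n 1695 tool [-5.4 -4.3]
top rect 0.6326 -0.1351 [ 99.  100.2] 10.8 z 0.0241 tool [-5.  -6.7]
```

View pics/j3.png

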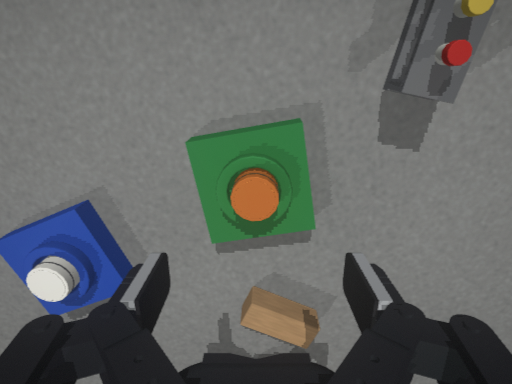

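Amber dish seated: top 0.0500, 1.2 mm off the ring's centre. On the way to the cover I'll take out the 0.05 rad tilt by over-reaching at azimuth 51°, where the bench is empty.

```bash
python3 -m crank '[[[45,-10,-3,0,0],[50,-13,-3,0,0],[50,-13,-3,0,0],[50,-13,-3,0,0],[50,-13,-3,0,0],[50,-13,-3,0,0],[50,-13,-3,0,0],[50,-13,-3,0,0],[50,-13,-3,0,0],[50,-13,-3,0,0],[50,-13,-3,0,0],[0,0,0,0,0]]]'>/dev/null; python3 st.py; python3 -m crank '[[[45,-10,-3,0,0],[50,-10,-3,0,0],[40,0,-3,0,0],[0,0,0,0,0]]]'>/dev/null; python3 st.py
```

```text
clk 48.35 j [ 7.240e-01  6.390e-01  3.850e-01  1.389e+00 -2.000e-03  2.288e+00] tcp [0.4845 0.4273 0.1425] z [-0.0524 -0.0486 -0.9974] radial -0.0715 tang -0.0018 yaw 90.44
clk 48.85 j [0.876 0.848 0.767 1.572 0.008 2.444] tcp [0.4637 0.5603 0.1396] z [-0.0587 -0.0586 -0.9966] radial -0.0826 tang 0.0079 yaw 90.23
```

```bash
python3 -m crank '[[[38,32,-5,0,0],[38,32,-5,0,0],[0,0,0,0,0]]]'>/dev/null; python3 st.py; python3 -m crank '[[[30,25,0,0,0],[0,0,0,0,0]]]'>/dev/null; python3 st.py;  python3 -m crank '[[[30,25,0,0,0],[0,0,0,0,0]]]'>/dev/null; python3 st.py
```

```text
clk 49.225 j [0.869 1.116 1.265 1.821 0.005 2.443] tcp [0.5074 0.6028 0.1205] z [-0.0695 -0.0741 -0.9948] radial -0.1015 tang 0.0055 yaw 89.98
clk 49.475 j [0.866 1.131 1.273 1.783 0.005 2.442] tcp [0.5201 0.6134 0.1102] z [-0.049  -0.0505 -0.9975] radial -0.0702 tang 0.0048 yaw 89.73
clk 49.725 j [0.865 1.138 1.274 1.744 0.004 2.443] tcp [0.5308 0.6246 0.1044] z [-0.027  -0.0248 -0.9993] radial -0.0364 tang 0.0045 yaw 89.61
```

```bash
python3 -m crank '[[[23,19,-5,0,0],[0,0,0,0,0]]]'>/dev/null; python3 st.py
```

```text
clk 49.975 j [0.865 1.136 1.275 1.718 0.004 2.443] tcp [0.5379 0.6329 0.1058] z [-0.0087 -0.0034 -1.    ] radial -0.0083 tang 0.0044 yaw 89.58
```

```bash
python3 -m crank '[[[-40,-12,-15,0,0],[-50,-14,-15,0,0],[-50,-14,0,0,0],[-50,-14,0,0,0],[-50,-14,0,0,0],[-50,-14,0,0,0],[-50,-14,0,0,0],[-50,-14,0,0,0],[-45,-12,0,0,0],[0,0,0,0,0],[0,0,0,0,0]]]'>/dev/null; python3 st.py; python3 at.py k1 any,.022,.034,.407,.206,.02 any,.008,.018,.407,.206,.032
```

```text
clk 51.35 j [ 4.430e-01  2.220e-01 -2.720e-01  1.065e+00  2.000e-03  2.019e+00] tcp [0.4172 0.1988 0.1389] z [ 0.0106  0.0073 -0.9999] radial 0.0127 tang 0.0021 yaw 89.72
clk 51.35 tcp [0.4172 0.1988 0.1389] zaxis [ 0.0106  0.0073 -0.9999] yaw 89.72 F [-0.   0.1  0.2] w 0.0854
any circ 0.4056 0.2106 r 0.0092 z 0.029 slope [-0.015 -0.089] n 346 tool [ 11.8 -11.6]
any circ 0.4059 0.2106 r 0.0261 z 0.0131 slope [-0.001 -0.007] n 2103 tool [ 11.8 -11.3]
```

View pics/k1.png

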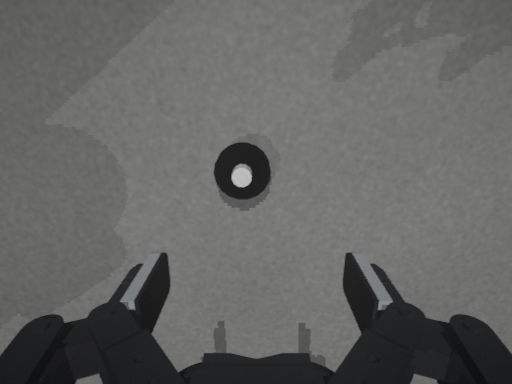

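Cover at (242,172), knob and rim circles agree to within 0.3 mm; tool tilt is now only 0.013.

```bash
python3 -m crank '[[[6,-6,10,0,0],[5,-5,25,0,0],[0,0,30,0,0],[0,0,20,0,0],[0,0,0,0,0],[0,0,0,0,0]]]'>/dev/null; python3 st.py; python3 at.py k2 any,.022,.034,.406,.2106,.015 any,.008,.018,.406,.2106,.03
```

```text
clk 52.15 j [ 0.491  0.326 -0.4    0.832  0.003  2.057] tcp [0.4066 0.2185 0.0492] z [ 0.0102  0.0088 -0.9999] radial 0.0132 tang 0.0029 yaw 90.3
clk 52.15 tcp [0.4066 0.2185 0.0492] zaxis [ 0.0102  0.0088 -0.9999] yaw 90.3 F [0.4 0.4 0.2] w 0.0858
any circ 0.4056 0.211 r 0.009 z 0.0289 slope [ 0.005 -0.156] n 719 tool [-7.5 -0.9]
any circ 0.4057 0.2108 r 0.0261 z 0.0131 slope [-0.001 -0.01 ] n 3743 tool [-7.7 -0.9]
```

```bash
python3 -m crank '[[[-7.8,0.3,8,0,0],[0,0,10,0,0],[0,0,8,0,0],[0,0,4,0,0],[0,0,0,0,0]]]'>/dev/null; python3 st.py; python3 at.py k3 any,.022,.034,.406,.2106,.015 any,.008,.018,.406,.2106,.03
```

```text
clk 52.825 j [ 0.474  0.367 -0.442  0.745  0.003  2.041] tcp [0.4085 0.2107 0.0186] z [ 0.0131  0.0104 -0.9999] radial 0.0164 tang 0.0032 yaw 90.25
clk 52.825 tcp [0.4085 0.2107 0.0186] zaxis [ 0.0131  0.0104 -0.9999] yaw 90.25 F [-0.4  0.2 -0.4] w 0.0853
any circ 0.4053 0.2109 r 0.0094 z 0.0288 slope [-0.006 -0.17 ] n 1048 tool [ 0.1 -3.2]
any circ 0.4052 0.2104 r 0.0266 z 0.0131 slope [-0.001 -0.011] n 5169 tool [-0.3 -3.3]
```

View pics/k3.png

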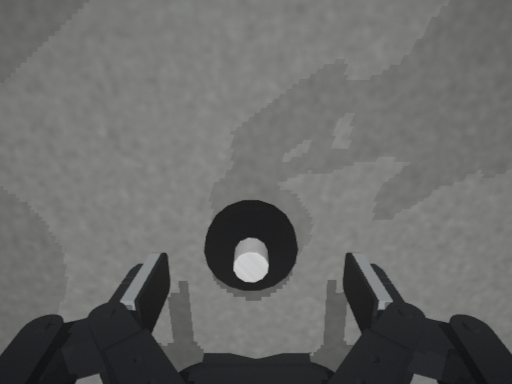

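```bash
python3 -m crank '[[[0,-2,2,0,0],[0,0,0,0,100],[0,0,0,0,180],[0,0,0,0,255],[0,0,0,0,255],[0,0,0,0,255],[0,0,0,0,255],[0,0,0,0,255]]]';  python3 at.py k4 any,.022,.034,.406,.2106,.012 any,.008,.018,.406,.2106,.03
```

```text
clock: 53.88
eef_pos: [0.4071, 0.2113, 0.0176]
tool_rot: [0.705, 0.709, 0.009, 0.001]
ft_force: [0.7, -0.9, 0.3]
grip_width: 0.0149
clk 53.875 tcp [0.4071 0.2113 0.0176] zaxis [ 0.0149  0.0114 -0.9998] yaw 90.27 F [ 0.7 -0.9  0.3] w 0.0149
any circ 0.407 0.2113 r 0.012 z 0.0289 slope [-0.011 -0.147] n 1042 tool [ 0.  -0.1]
any circ 0.4075 0.2107 r 0.0263 z 0.013 slope [ 0.    -0.018] n 3103 tool [-0.6  0.4]
```

View pics/k4.png

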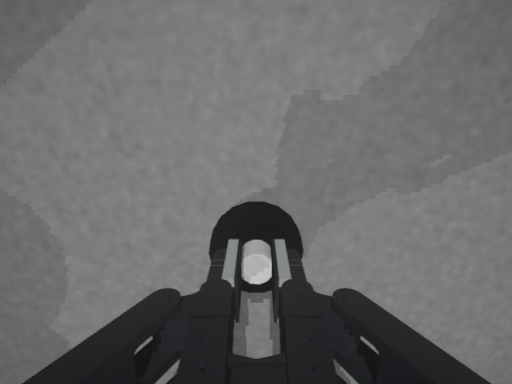

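```bash
python3 -m crank '[[[0,0,-10,0,255],[0,0,-30,0,255],[0,0,-45,0,255],[-20,10,-40,0,255],[-45,27,0,0,255],[-47,28,0,0,255],[-47,28,0,0,255],[-47,28,0,0,255],[-47,28,0,0,255],[-47,28,0,0,255],[-40,24,0,0,255],[0,0,0,0,255]]]'>/dev/null; python3 st.py; python3 -m crank '[[[-40,15,0,0,255],[0,0,0,0,255],[0,0,0,0,255]]]'>/dev/null; python3 st.py;python3 at.py l1 orange,.045,.06,.634,-.136,.03 green,.03,.042,.634,-.136,.045
```

```text
clk 55.425 j [-0.23   0.525  0.223  1.248  0.016  1.332] tcp [ 0.6162 -0.1393  0.1537] z [ 0.0237  0.0114 -0.9997] radial 0.0206 tang 0.0163 yaw 90.52
clk 55.8 j [-0.284  0.576  0.308  1.286  0.019  1.277] tcp [ 0.6303 -0.1779  0.1537] z [ 0.0211  0.0135 -0.9997] radial 0.0166 tang 0.0187 yaw 90.59
clk 55.8 tcp [ 0.6303 -0.1779  0.1537] zaxis [ 0.0211  0.0135 -0.9997] yaw 90.59 F [ 0.1 -0.3  0.3] w 0.0148
orange circ 0.6348 -0.1358 r 0.0198 z 0.05 slope [ 0.007 -0.007] n 1812 tool [42.1  4.9]
green circ 0.6336 -0.1357 r 0.0329 z 0.036 slope [ 0.001 -0.003] n 2273 tool [42.2  3.7]
```

View pics/l1.png

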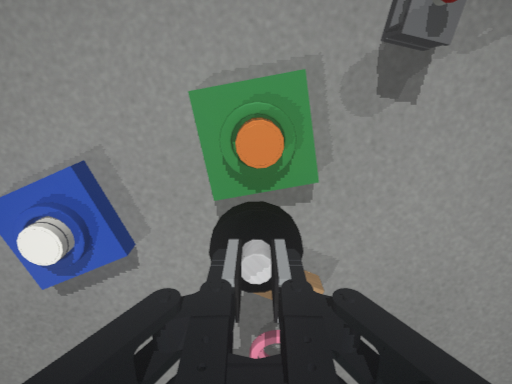

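```bash
cat > cov.py <<'E'
from h import *
o,c=pickle.load(open('w.pkl','rb'));R=Ro.from_quat(o['tool_rot']).as_matrix();e=o['eef_pos']
P=(depthpts(c,np.ones(c['img'].shape[:2],bool))-e)@R
P=P[(np.hypot(P[:,0],P[:,1])<.032)&(P[:,2]>.0025)&(P[:,2]<.0075)]
(x,y),r=cv2.minEnclosingCircle((P[:,:2]*1000).astype(np.float32))
A=np.c_[P[:,:2]-P[:,:2].mean(0),np.ones(len(P))];pl=np.linalg.lstsq(A,P[:,2],rcond=None)[0]
print(len(P),'disc tool mm',round(x,1),round(y,1),'r',round(r,1),'z',np.median(P[:,2]).round(4),'slope',pl[:2].round(3))
E
python3 cov.py
```

```text
2914 disc tool mm -0.5 0.4 r 26.4 z 0.0047 slope [0.016 0.015]
```

```bash
python3 -m crank '[[[19,1,5,0,255],[18,0.5,15,0,255],[0,0,20,0,255],[0,0,15,0,255],[0,0,0,0,255],[0,0,0,0,255]]]'>/dev/null; python3 st.py;python3 at.py l2 orange,.045,.06,.634,-.136,.03 green,.03,.042,.634,-.136,.045;python3 cov.py
```

```text
clk 56.6 j [-0.211  0.59   0.186  1.148  0.02   1.341] tcp [ 0.6318 -0.1288  0.0992] z [ 0.0218  0.0159 -0.9996] radial 0.0182 tang 0.0199 yaw 91.12
clk 56.6 tcp [ 0.6318 -0.1288  0.0992] zaxis [ 0.0218  0.0159 -0.9996] yaw 91.12 F [-0.7  0.2 -0.1] w 0.0151
orange,.045,.06,.634,-.136,.03 few 17
green circ 0.6336 -0.1354 r 0.033 z 0.0359 slope [ 0.001 -0.025] n 1682 tool [-6.6  1.7]
2912 disc tool mm -0.8 -0.4 r 26.4 z 0.0047 slope [0.014 0.015]
```

View pics/l2.png

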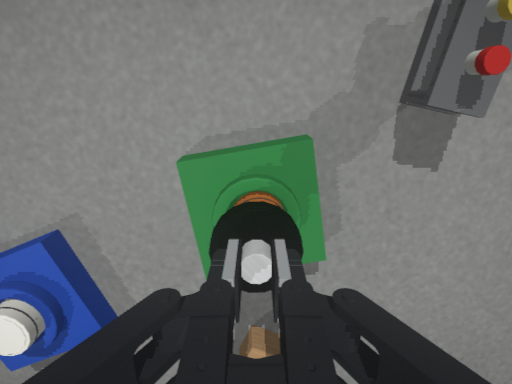

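```bash
python3 -m crank '[[[-7.3,1.3,5,1,255],[0,0,10,0,255],[0,0,6,0,255],[0,0,0,0,255],[0,0,0,0,255]]]'>/dev/null; python3 st.py;python3 at.py l3 green,.03,.042,.634,-.136,.045;python3 cov.py
```

```text
clk 57.275 j [-0.223  0.615  0.169  1.106  0.02   1.349] tcp [ 0.6344 -0.1376  0.0775] z [ 0.0236  0.0155 -0.9996] radial 0.0198 tang 0.0202 yaw 89.93
clk 57.275 tcp [ 0.6344 -0.1376  0.0775] zaxis [ 0.0236  0.0155 -0.9996] yaw 89.93 F [ 1.  -0.9 -0.2] w 0.0147
green circ 0.634 -0.1352 r 0.0331 z 0.0359 slope [ 0.001 -0.022] n 2273 tool [ 2.4 -0.4]
2911 disc tool mm -0.5 -0.6 r 26.4 z 0.0047 slope [0.015 0.014]
```

View pics/l3.png

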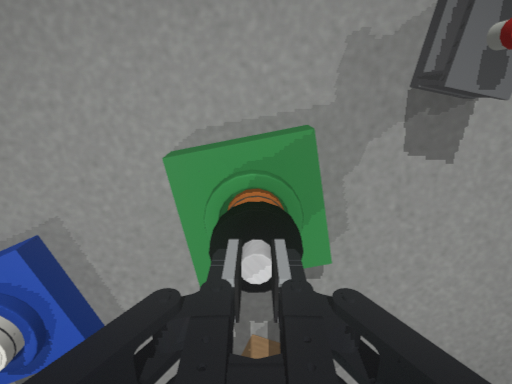

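```bash
python3 -m crank '[[[1.8,-0.8,3,0,255],[0,0,3,0,255],[0,0,0,0,255]]]'; python3 -m crank '[[[0,0,3,0,255],[0,0,3,0,255],[0,0,0,0,255]]]'
```

```text
clock: 57.7
eef_pos: [0.6338, -0.1353, 0.0716]
tool_rot: [0.707, 0.707, 0.014, 0.003]
ft_force: [-0.6, 0.3, -0.5]
grip_width: 0.0146
clock: 58.08
eef_pos: [0.6341, -0.1352, 0.0652]
tool_rot: [0.707, 0.707, 0.014, 0.003]
ft_force: [0.5, -0.1, 0.6]
grip_width: 0.0151
```

No contact, and the rim is already below the dish's top. Lowering the rest.

```bash
python3 -m crank '[[[0,0,3,0,255],[0,0,2.5,0,255],[0,0,0,0,255]]]';python3 at.py l4; python3 cov.py
```

```text
clock: 58.45
eef_pos: [0.6342, -0.1352, 0.0592]
tool_rot: [0.707, 0.707, 0.014, 0.003]
ft_force: [-0.2, -0.3, -0.2]
grip_width: 0.0149
clk 58.45 tcp [ 0.6342 -0.1352  0.0592] zaxis [ 0.0242  0.0154 -0.9996] yaw 89.95 F [-0.2 -0.3 -0.2] w 0.0149
2917 disc tool mm -0.4 -0.3 r 26.0 z 0.0047 slope [0.015 0.014]
```

```bash
python3 -m crank '[[[0,0,0.5,0,220],[0,0,0,0,150],[0,0,0,0,0],[0,0,0,0,0],[0,0,0,0,0],[0,0,0,0,0],[0,0,-15,0,0],[0,0,-40,0,0],[-20,0,-40,0,0],[0,0,0,0,0],[0,0,0,0,0]]]'; python3 at.py m1 any,.051,.059,.634,-.136,.03 any,.066,.074,.634,-.136,.02 green,.03,.042,.634,-.136,.045; python3 holder.py green .633 -.136
```

```text
clock: 59.88
eef_pos: [0.6325, -0.157, 0.1604]
tool_rot: [0.707, 0.707, 0.015, 0.005]
ft_force: [0.3, -0.6, 0.1]
grip_width: 0.085
clk 59.875 tcp [ 0.6325 -0.157   0.1604] zaxis [ 0.0276  0.0146 -0.9995] yaw 89.98 F [ 0.3 -0.6  0.1] w 0.085
any circ 0.6345 -0.1357 r 0.0261 z 0.0541 slope [ 0.001 -0.001] n 2443 tool [21.3  2. ]
any circ 0.6345 -0.1357 r 0.009 z 0.07 slope [ 0.014 -0.033] n 393 tool [21.3  2. ]
green circ 0.6337 -0.1354 r 0.0329 z 0.036 slope [-0.002 -0.005] n 1135 tool [21.6  1.1]
top rect 0.6325 -0.1353 [98.9 99.8] 10.7 z 0.0241 tool [21.7  0. ]
```

View pics/m1.png

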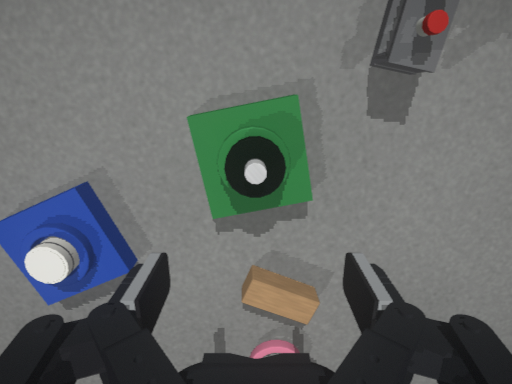

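Cover seated: disc top 0.0541, knob 0.0700, slope about 0, within 1 mm of the dish. One last overall check of both stacks and the bystanders.

```bash
python3 - <<'E'
from h import *
from workcell import bot
o,d=pickle.load(open('a.pkl','rb'))
for n in('scene','top'):
    c=bot.camera(n);cv2.imwrite(f'pics/z_{n}.png',c['img'])
    for t,cc in(('before',d[n]),('after',c)):
        P=depthpts(cc,np.ones(cc['img'].shape[:2],bool))
        for nm,x,y,r,z0,z1 in(('rack',.773,.002,.085,.03,.07),('box',.655,-.29,.06,.02,.036),('dropper',.645,.305,.05,.03,.06),('white top',.44,-.2275,.03,.046,.056),('blue flange',.4395,-.2275,.04,.032,.04)):
            q=P[(np.hypot(P[:,0]-x,P[:,1]-y)<r)&(P[:,2]>z0)&(P[:,2]<z1)]
            if len(q)>3: print(n,t,nm,q[:,:2].mean(0).round(3),'zmed',np.median(q[:,2]).round(4),len(q))
E
python3 st.py
```

```text
scene before rack [0.777 0.006] zmed 0.0406 597
scene before box [ 0.666 -0.288] zmed 0.0299 219
scene before dropper [0.672 0.304] zmed 0.0388 130
scene after rack [0.777 0.006] zmed 0.0404 596
scene after box [ 0.666 -0.288] zmed 0.0299 222
scene after dropper [0.672 0.305] zmed 0.0386 130
scene after white top [ 0.443 -0.228] zmed 0.0502 70
scene after blue flange [ 0.45  -0.221] zmed 0.0362 97
top before rack [0.771 0.   ] zmed 0.0406 498
top before box [ 0.66  -0.292] zmed 0.03 259
top before dropper [0.663 0.299] zmed 0.0396 80
top after rack [0.771 0.   ] zmed 0.0407 500
top after dropper [0.663 0.299] zmed 0.0392 80
clk 60.025 j [-0.253  0.561  0.298  1.286  0.021  1.318] tcp [ 0.6323 -0.1567  0.1594] z [ 0.0263  0.0148 -0.9995] radial 0.022 tang 0.0206 yaw 90.01
```

View pics/z_scene.png

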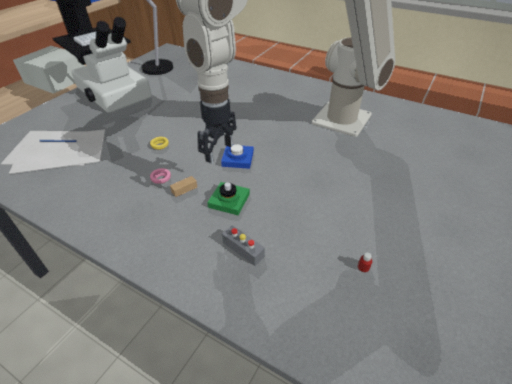

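The picture shows the covered stack on the green holder (229,192) and the white dish on the blue one (237,152). Rack, box and dropper have not moved, and the gripper is clear.

```bash
python3 -c "
from workcell import bot
print(bot.job_done())"
```

```text
the job is handed in; nothing more can be done
None
```

Both holders are made up and the job is handed in after about 60 s of the 128 s allowed. `job_done` gave no verdict, so the checks below are my own.

| Check | Measured height (expected) | Offset from the part below |
|---|---|---|
| Green ring flange in green holder | 0.0360 (0.036) | about 1 mm |
| Amber dish top in green ring (before covering) | 0.0500 (0.050) | about 1 mm |
| Cover disc / knob top on amber dish | 0.0541 / 0.0700 (0.054 / 0.070) | under 1 mm |
| Blue ring flange in blue holder | 0.0359 (0.036) | about 1.5 mm |
| White dish top in blue ring | 0.0499 (0.050) | under 1 mm |

- **Level:** the rings and the cover's disc measured level. The dish tops gave fitted slopes of about 0.02, probably from a little of the dish's side being included; nothing was visibly tilted.
- **Bystanders:** the rack and dropper agree before and after to about 1 mm in both views. The slide box agrees in the scene view, but the arm hid it from the top view at the end.
- **What went wrong:** mid-job the last joint hit its limit and tilted the empty tool by up to about 0.13 rad. I removed the tilt by turning to a different yaw and over-reaching in empty air; nothing was touched.
- **Grip readings:** the finger opening read 2 to 4 mm under the true sizes on every grasp, but each part was confirmed held by picture.

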